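# Open the coffee mill's filler for refilling

### The job

Get the shop's coffee mill ready for refilling. First pull the red slide gate fully shut, then swing the steel guard arm well aside, off the cream filler cap, at least three quarters of its travel. Unscrew the cap anticlockwise with repeated turns until it comes free of its thread, lift it off, and stand it in the green tray on its open end, knob up, without dropping it and without pushing the other things on the counter about.

Things in the scene. Friction and masses are not known exactly. Their poses are not given: they have to be found in the camera images.
- mill: coffee mill fixed to the counter: grey plinth 210 x 310 x 40 mm (x, y, z), round wooden barrel 148 mm across at y = +30 mm up to 125 mm, leaning wooden head. Origin at the centre of its underside (plinth spans y -160 to +150 mm), +x points away from its front, z up. Everything on it turns with its yaw.
- gate (a joint): slide gate, m: 0 = fully shut (handle at its front end, mill -x), 0.06 = fully open; starts part open. Moves along the mill's x, about 2.5 N of friction, stays where left.
- gate_grip (a point): centre of the gate's red handle: an upright block 16 mm (mill x) x 36 mm (mill y) x 42 mm high, standing 8 mm over a steel chute whose top is 70 mm above the counter; shutting moves it towards mill -x.
- guard (a joint): guard arm, rad: 0 = lying across over the cap, growing as it swings away to the back, up to 1.75. Turns anticlockwise about its pivot axis seen from above. Starts at 0 to 0.12. Stays where it is left (0.14 N m friction).
- guard_pivot (a point): on the arm's pivot axis, at the underside of the arm, 85 mm to the mill's +y side of the neck axis. z axis = pivot axis, parallel to the neck axis (leaning 30 degrees from vertical towards mill -x); its x and y turn with the arm, the arm lies along its -y.
- guard_grip (a point): centre of the guard's upright black grip: a round pin 18 mm across and 41 mm long (21 mm either way along the neck axis), at the free end of the 16 mm wide, 8 mm thick steel arm, 132 mm from the pivot axis and 30 mm further along it than guard_pivot. With the guard closed the arm's underside is 4 mm over the cap's top. The pin is parallel to the pivot axis.
- neck (a point): foot of the threaded brass filler neck, on its axis; z axis = neck axis, up and out, leaning 30 degrees from vertical towards the mill's -x (front); y = mill y. The neck is 44 mm across plus ridges to 54 mm, and 32 mm long. Right-hand thread: the cap rises 3.8 mm per rad turned anticlockwise (seen from the knob) and comes free after about 3.6 rad (205 degrees); then it lifts off along the axis, clear of the neck after 35 mm more.
- cap_knob (a point): centre of the round knob of the cream-coloured cap: knob 50 mm across, 42 mm long (21 mm either way along the axis), on a round skirt 69 mm across and 39 mm long, open below; 81 mm long in all, about 0.22 kg. z axis = cap axis, from skirt to knob. Screwed home this is the neck axis and cap_knob is 63 mm from neck along it. Its x and y turn with the cap.
- cap_centre (a point): the cap's centre, half-way along its 81 mm, 19.5 mm below cap_knob on its axis; same axes.
- tray_in (a point): centre of the inner floor of the green open tray fixed to the counter: 144 x 144 mm outside, 132 mm inside, walls 22 mm high, inner floor 6 mm above the counter. It may be on either side of the mill. The cap standing in it has cap_knob 60 mm above this point.
- mortar: loose brass mortar, open cup shape 92 mm across the rim, 85 mm high; origin at the centre of its underside. Not part of the job.
- cup: loose small white ceramic coffee cup, 60 mm across, 50 mm high; origin at the centre of its underside. Not part of the job.
- scoop: loose wooden spoon, 170 mm long, lying; origin at the centre of its underside. Not part of the job.
- beanjar: loose amber glass jar with brass lid, 84 mm across, 120 mm high; origin at the centre of its underside. Not part of the job.
- giftbox: loose flat dark red gift box 100 x 160 x 40 mm with a gold band; origin at the centre of its underside. Not part of the job.
Mind the look-alikes: they are no part of the job. There is more than one size of the part that bears cap_knob; the job needs the middle-sized.

How it is judged:
On the way, in this order (a step that is already met when the one before it is completed fails the run):
1. the slide gate is shut (value of joint gate below 0.006 m), for 0.1 s.
2. the guard arm is swung aside (value of joint guard above 1.2 rad), for 0.1 s.
3. the cap has been turned by more than a sixth of a turn while still on its thread (angle between the x axis of cap_centre and the x axis of neck, either way round above 1.05 rad and angle between the z axis of cap_centre and the z axis of neck, either way round below 0.15 rad and distance between cap_centre and neck below 0.062 m).
4. the cap is lifted clear of the neck (distance between cap_centre and neck above 0.11 m), for 0.1 s.
At the end, for the whole second after the job is handed in: The gate is shut (joint under 0.006 m), the guard arm is swung aside (over 1.2 rad), and the cap stands at rest in the green tray on its open end, knob up within 7 degrees, its centre within 45 mm of the tray's centre and resting on the tray's floor (value of joint gate below 0.006 m and value of joint guard above 1.2 rad and horizontal distance between cap_centre and tray_in below 0.045 m and z of cap_centre in the frame of tray_in between 0.034 and 0.047 m and angle between the z axis of cap_knob and the z axis of tray_in, either way round below 0.12 rad and angle between cap_knob's own z axis and vertical below 0.12 rad and linear speed of cap below 0.02 m/s); the robot touches nothing.
It fails at once if the cap is let go in the air, more than 25 mm above its resting height in the tray (distance between cap_centre and neck above 0.075 m and height (world z) of cap_centre above 0.072 m and contact force between cap and the fingers below 0.01 N).
It fails at once if another thing on the counter is pushed about (moved more than 30 mm) (distance of any of mortar, cup, scoop, beanjar, giftbox from where it was at the start of the episode above 0.03 m).
It also fails if it takes over 72 s, if anything falls off the work surface, if the arm or the gripper's body presses on something with over 40 N, if the wrist force passes 120 N, or if a joint passes its speed limit or range.

### The arm

A 6-joint arm with a two-finger parallel gripper is mounted at the origin on the work surface. World frame = base frame: x ahead of the robot, y to its left, z up, the work surface at z = 0. Lengths are in m, angles in rad, forces in N, time in s.
With the tool pointing down it reaches from about 0.275 to 0.975 m from the base axis. Payload 8.4 kg.
Tool frame: the origin (TCP) lies at the very end of the fingers, on their centre line; the grasp point (between the pads) lies 19 mm behind it (env.pinch_z is the x of the grasp point in the tool frame, in m); x points along the fingers, y is the direction in which the jaws open and shut, and the axes are right-handed (so a half turn about x gives the same grasp; the last joint's range is limited). The gripper opens to 92 mm and grips with 3 to 60 N. Pads are 20 mm wide; open, the fingers measure 128 mm over their backs; the gripper's body (75 mm by 189 mm) begins 69 mm behind the grasp point.
Start: joints at [-1.351, 0.353, 1.633, -0, 1.155, -0.002], TCP at [0.137, -0.61, 0.182] pointing down, gripper open.
Joint ranges: [-2.63, 2.63], [-0.92, 2.1], [0.06, 2.66], [-1.3, 4.44], [0, 2.69], [-3.02, 3.02]. Speed limits (rad/s): [2.22, 2.22, 2.79, 3.14, 3.14, 3.14].

### API

Orientations are given as a 3x3 rotation matrix whose columns are the frame's x, y, z axes.
In Python, from rig import env, cams, ticket, spotter gives the robot as it stands. The module is installed in compiled form; this text tells all that it offers.
- The arm moves only by the tool servo_tool, never from a script. Its argument "targets" is one flat list of numbers, 7 for each row, row after row: the turn, a rotation vector about the tool's x, y, z in rad, then the shift along the tool's x, y, z in mm, then the opening, from 0 (shut) to 1 (fully open). A call has 1 to 12 rows; each row shifts and turns the commanded pose from where the row before left it, along the tool's axes as they then stand; what a row does not reach is not made up. A row lasts 1/8 s, in which the tool goes at most 62.5 mm and 10.7 degrees, less where a joint would pass 70% of its speed; a pose out of reach is approached as far as the arm can. A call with a gripper value outside its range is refused whole. The fingers move at their own pace and stop on an object; "newtons" is the grip in N (left out, the last holds). Time passes only in rows, so rows that do not move let the fingers close. It gives the time, the measured TCP pose, the force and the opening at its end, in the units of the state.
- env.sense(): the state, without advancing time (a new reading comes with each control period).
- cams.grab_frame(name): name is "scene" or "top" or "wrist"; returns a dict with "img" (480x640x3 uint8, red, green, blue), "depth" (480x640 float32, m along the optical axis (not along the pixel's ray), 0 where there is no reading), "mtx" (3x3 intrinsics, pixels), "k1" (the pictures are not rectified: a ray, as slopes to the right and down, at radius r is drawn at 1 + k1 r^2 times it, then the intrinsics apply), "world_to_cam" (4x4, takes a point from world to camera coordinates). Camera axes: x right, y up, looking along -z (the intrinsics and any distortion apply to the point x, -y, -z); pixel columns grow to the right and rows downward; lengths in m; the calibration is good to about 2 mm. A picture is of the moment at which its call begins.
- ticket.job_done(): hands the job in, once; it reports no verdict.
Trained networks look in a picture, given as the dict that the camera call returned (one of the last four; its "shot" number tells which), for a name from the list of things; names that differ only in an ending like _2 or _b are one class to them, and where a whole thing is asked for, a point or a joint stands for the part that bears it (a point fixed in the world has none). Each returns a list of dicts, best first, with "conf" (0 to 1); they miss things now and then, are a little off and sometimes report something else, mostly with a low value. They report only what shows in the picture. A call takes as long as a camera call. They do not tell look-alikes from the thing itself.
- spotter.masks_of(picture, name): "region" (480x640 bool, what is visible of it) and "rect" ([left, top, right, bottom] in pixels, round what is visible of it).
- spotter.tip_of(picture, name): "position" ([column, row] in pixels: a listed point, or the origin of a listed thing).
The state is a dict: "time": time; "qpos": joint angles; "qd": joint speeds; "effort": joint torques, N m; "tcp_pos": TCP position; "orientation": TCP orientation; "wrist_force": force on the tool from outside, world axes, zero at the start; "ft_torque": the same for the moment, N m; "width": finger opening in m.
Only numpy, scipy, OpenCV 4.12 (cv2) and the standard library are available. Lean on these libraries where they do the work, as an engineer would, in place of code of your own. Each camera call takes 0.05 s, during which the arm holds its last target.

## Working session

There is one attempt and no reset: what is moved stays moved. The work goes in short steps, Python scripts to look and compute and a tool call to move; the robot and the scene stay as the last step left them, time stands still between calls to the robot, and variables do not carry over. Pictures are saved under pics/ and viewed, and the job is handed in when it is done.

Besides the shell and the picture viewer there is one more tool, called after "Call:" by a JSON object that holds its "api" and its "payload", one argument or row to a line. servo_tool: Moves the arm, as the interface text tells. Its arguments: {"type":"object","properties":{"targets":{"type":"array"},"newtons":{"type":"number"}},"required":["targets"]}

```bash
ls; mkdir -p pics; python3 - <<'E'
from rig import env,cams
import cv2
s=env.sense();print({k:(v.round(3) if hasattr(v,'round') else v) for k,v in s.items()},env.pinch_z)
for n in ["scene","top","wrist"]:
    p=cams.grab_frame(n);cv2.imwrite(f"pics/{n}0.png",p["img"][:,:,::-1]);print(n,p["mtx"].tolist(),p["k1"],p["world_to_cam"].round(3).tolist())
E
```

```text
pics
{'time': 0.0, 'qpos': array([-1.351,  0.354,  1.634,  0.   ,  1.155, -0.002]), 'qd': array([-0.001,  0.002,  0.   , -0.002, -0.001,  0.   ]), 'effort': array([ 1.0000e-03, -5.9384e+01, -3.3421e+01,  7.0000e-02,  2.4000e-02,
       -0.0000e+00]), 'tcp_pos': array([ 0.137, -0.609,  0.182]), 'orientation': array([[-0.   ,  0.22 , -0.975],
       [ 0.001, -0.975, -0.22 ],
       [-1.   , -0.001, -0.   ]]), 'wrist_force': array([0.254, 0.146, 0.384]), 'ft_torque': array([-0.028, -0.019, -0.02 ]), 'width': 0.09200739386515774} -0.0187
scene [[569.3377307676194, 0.0, 326.0935229181541], [0.0, 569.3377307676194, 249.00354173109568], [0.0, 0.0, 1.0]] -0.07757971271176953 [[-0.424, 0.906, -0.001, 0.183], [-0.518, -0.241, 0.821, 0.118], [0.743, 0.349, 0.571, -1.838], [0.0, 0.0, 0.0, 1.0]]
top [[623.7822559291527, 0.0, 315.2511722581289], [0.0, 623.7822559291527, 242.54703481031774], [0.0, 0.0, 1.0]] 0.05805438869183894 [[0.024, -1.0, -0.005, 0.015], [0.996, 0.023, 0.081, -0.472], [-0.08, -0.007, 0.997, -1.735], [0.0, 0.0, 0.0, 1.0]]
wrist [[358.33642326895813, 0.0, 322.00609855220404], [0.0, 358.33642326895813, 236.2031466801749], [0.0, 0.0, 1.0]] -0.04582578424018615 [[0.22, -0.976, -0.001, -0.623], [0.931, 0.21, -0.3, 0.035], [0.293, 0.064, 0.954, -0.394], [0.0, 0.0, 0.0, 1.0]]
```

View pics/scene0.png

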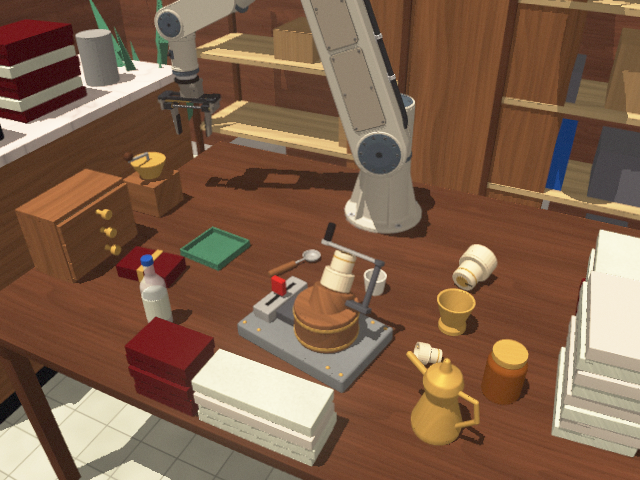

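View pics/top0.png

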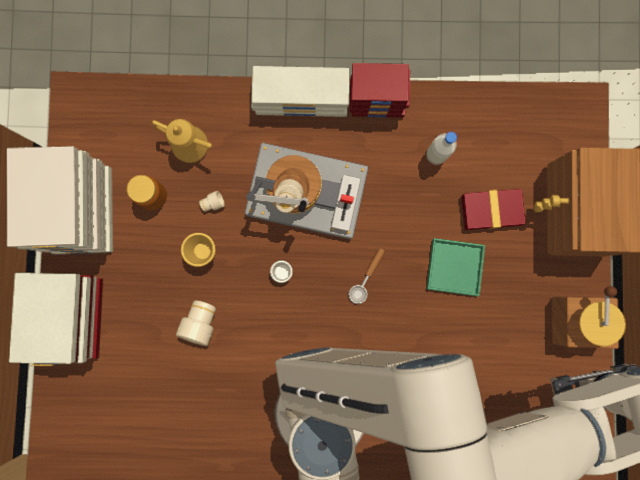

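The scene view has the mill at about (320,320) with its red gate handle at (278,286), cap at (342,265) and guard from (380,264) to (330,232). The green tray is at (215,247). Spare caps, larger and smaller, lie at (475,268) and (430,353). In the top view the mill is at (305,190) and the tray at (455,267).

```bash
cat > h.py <<'E'
import numpy as np,cv2
from rig import env,cams,ticket,spotter
def proj(p,X):
    X=np.atleast_2d(X);c=(p["world_to_cam"]@np.c_[X,np.ones(len(X))].T).T
    u=c[:,0]/-c[:,2];v=-c[:,1]/-c[:,2];r=u*u+v*v;f=1+p["k1"]*r;K=p["mtx"]
    return np.c_[K[0,0]*u*f+K[0,2],K[1,1]*v*f+K[1,2]]
def slopes(p,px):
    px=np.atleast_2d(np.asarray(px,float));K=p["mtx"]
    return cv2.undistortPoints(px[:,None],K,np.array([p["k1"],0,0,0.]))[:,0]
def cam2w(p,c):
    M=np.linalg.inv(p["world_to_cam"]);return c@M[:3,:3].T+M[:3,3]
def ray(p,px):
    s=slopes(p,px);M=np.linalg.inv(p["world_to_cam"])
    d=np.c_[s[:,0],-s[:,1],-np.ones(len(s))]@M[:3,:3].T
    return M[:3,3],d
def onz(p,px,z):
    o,d=ray(p,px);t=(z-o[2])/d[:,2];return o+d*t[:,None]
def cloud(p,mask=None):
    m=p["depth"]>0
    if mask is not None:m=m&mask
    v,u=np.nonzero(m);z=p["depth"][v,u].astype(float);s=slopes(p,np.c_[u,v])
    return cam2w(p,np.c_[s[:,0]*z,-s[:,1]*z,-z]),p["img"][v,u]
def tri(ps,pxs):
    A=np.zeros((3,3));b=np.zeros(3)
    for p,x in zip(ps,pxs):
        o,d=ray(p,x);d=d[0]/np.linalg.norm(d[0]);P=np.eye(3)-np.outer(d,d);A+=P;b+=P@o
    X=np.linalg.solve(A,b);return X
def save(p,n,box=None,scale=1,pts=[]):
    im=p["img"][:,:,::-1].copy()
    for q in pts: cv2.circle(im,tuple(int(round(a)) for a in q),2,(255,0,255),-1)
    if box: l,t,r,b=box;im=im[t:b,l:r]
    im=cv2.resize(im,None,fx=scale,fy=scale,interpolation=cv2.INTER_CUBIC);cv2.imwrite(f"pics/{n}.png",im)
E
python3 - <<'E'
from h import *
S=cams.grab_frame("scene");T=cams.grab_frame("top")
for n in ["mill","gate_grip","guard_pivot","guard_grip","neck","cap_knob","cap_centre","tray_in","mortar","cup","scoop","beanjar","giftbox"]:
    a=spotter.tip_of(S,n);b=spotter.tip_of(T,n)
    print(n,[(np.round(x["position"]).tolist(),round(x["conf"],2)) for x in a[:4]],[(np.round(x["position"]).tolist(),round(x["conf"],2)) for x in b[:4]])
    if a and b:
        X=tri([S,T],[a[0]["position"],b[0]["position"]]);print("   ",X.round(4),np.linalg.norm(proj(S,X)-a[0]["position"]).round(1))
# plinth cloud
P,C=cloud(T)
m=(abs(P[:,2]-0.04)<.006)&(P[:,0]>.45)&(P[:,0]<.95)&(abs(P[:,1]-.05)<.25)
print(m.sum(),P[m].min(0),P[m].max(0))
r=cv2.minAreaRect(P[m,:2].astype(np.float32)*1000);print(r)
save(S,"sz",(220,200,420,390),4);save(T,"tz",(230,130,390,250),5)
E
```

```text
mill [([314.0, 338.0], 0.65)] [([305.0, 193.0], 0.76)]
    [ 6.15e-01  5.64e-02 -1.00e-04] 1.5
gate_grip [([279.0, 284.0], 0.49)] [([349.0, 196.0], 0.47)]
    [ 0.5884 -0.0577  0.109 ] 2.2
guard_pivot [([378.0, 261.0], 0.9)] [([253.0, 194.0], 0.74)]
    [0.5689 0.1834 0.2387] 0.8
guard_grip [([332.0, 232.0], 0.8)] [([303.0, 206.0], 0.68)]
    [0.5381 0.0601 0.2604] 1.4
neck [([334.0, 287.0], 0.65), ([376.0, 291.0], 0.16)] [([453.0, 270.0], 0.51)]
    [ 0.3612 -0.1963 -0.0486] 60.9
cap_knob [([341.0, 264.0], 0.97), ([434.0, 355.0], 0.96), ([466.0, 273.0], 0.84)] [([200.0, 314.0], 0.96), ([491.0, 209.0], 0.67), ([285.0, 204.0], 0.56), ([205.0, 209.0], 0.53)]
    [0.3511 0.1798 0.1258] 64.0
cap_centre [([472.0, 268.0], 0.96), ([430.0, 354.0], 0.86), ([342.0, 268.0], 0.63), ([153.0, 271.0], 0.35)] [([288.0, 197.0], 0.6), ([209.0, 202.0], 0.56), ([205.0, 254.0], 0.43)]
    [0.5426 0.236  0.243 ] 68.5
tray_in [([217.0, 249.0], 0.72)] [([455.0, 267.0], 0.88), ([365.0, 273.0], 0.53)]
    [ 0.411  -0.3649  0.0096] 1.2
mortar [([447.0, 325.0], 0.57)] [([204.0, 255.0], 0.92)]
    [ 0.4308  0.3362 -0.0037] 2.3
cup [([377.0, 289.0], 0.57)] [([279.0, 273.0], 0.58), ([286.0, 203.0], 0.37)]
    [0.3834 0.1263 0.0047] 0.3
scoop [([296.0, 267.0], 0.84)] [([366.0, 277.0], 0.7)]
    [ 0.3792 -0.1179 -0.0014] 0.2
beanjar [([500.0, 391.0], 0.92), ([447.0, 328.0], 0.71), ([336.0, 288.0], 0.32)] [([152.0, 195.0], 0.57), ([348.0, 198.0], 0.53)]
    [0.5969 0.4936 0.0027] 0.2
giftbox [([154.0, 272.0], 0.95)] [([489.0, 207.0], 0.68)]
    [ 0.581  -0.4583  0.013 ] 0.8
3351 [ 0.48669357 -0.19856011  0.03400162] [0.94032411 0.29970114 0.0459999 ]
((728.1115112304688, 42.042510986328125), (389.9293212890625, 467.3203125), 71.85496520996094)
```

```bash
python3 - <<'E'
import cv2;a=cv2.imread('pics/sz.png');print(a.shape);cv2.imwrite('pics/sz.png',cv2.resize(a,(600,570)))
E
```

```text
(760, 800, 3)
```

View pics/sz.png

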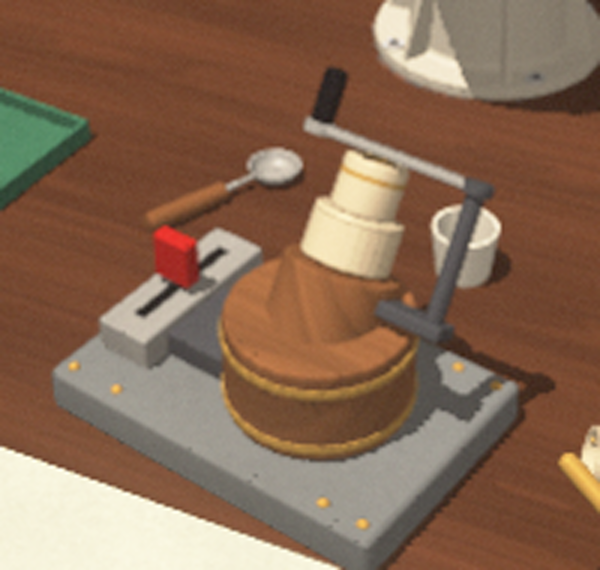

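View pics/tz.png

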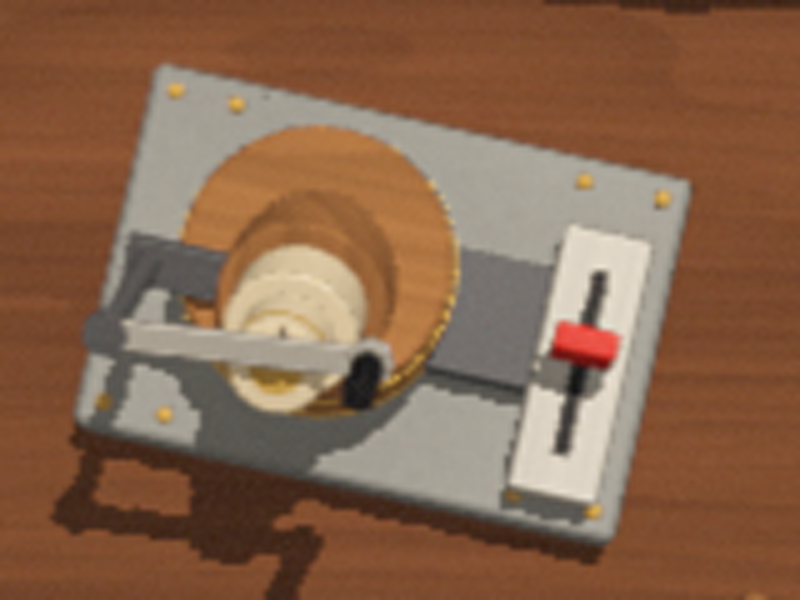

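```bash
cat >> h.py <<'E'
def mill_corners(x,y,yaw,z=0.04):
    c,s=np.cos(yaw),np.sin(yaw);R=np.array([[c,-s],[s,c]])
    q=np.array([[.105,.15],[.105,-.16],[-.105,-.16],[-.105,.15]])
    return np.c_[q@R.T+[x,y],np.full(4,z)]
E
python3 - <<'E'
from h import *
from scipy.optimize import least_squares
S=cams.grab_frame("scene");T=cams.grab_frame("top")
t=np.array([[160,66],[690,184],[611,540],[79,418]])/5+[230,130]
# scene corners (600px zoom: factor 3): order +x+y, +x-y, -x-y
W=onz(T,t,.04);print(W.round(4))
for a,b in [(0,1),(1,2),(2,3),(3,0)]:print(np.linalg.norm(W[a]-W[b]).round(4))
f=lambda v:(proj(T,mill_corners(*v))-t).ravel()
r=least_squares(f,[.61,.05,-.2]);print(r.x,f(r.x).round(1))
# refine with red cloud / plinth side
s=np.array([[366,557],[55,385],[517,392]])/3.0+[220,200]
ord_=[0,1,3]
g=lambda v:np.r_[f(v),(proj(S,mill_corners(*v)[ord_])-s).ravel()]
r=least_squares(g,[.61,.05,-.2]);print(r.x,g(r.x).round(1))
v=r.x;np.save("mill.npy",v)
c,sn=np.cos(v[2]),np.sin(v[2]);R=np.array([[c,-sn,0],[sn,c,0],[0,0,1]])
for n,p in [("S",S),("T",T)]:
    P,C=cloud(p)
    q=(P-[v[0],v[1],0])@R
    C=C.astype(int)
    red=(C[:,0]>120)&(C[:,1]<50)&(C[:,2]<60)&(abs(q[:,0])<.1)&(q[:,1]<-.05)&(q[:,1]>-.16)&(q[:,2]>.06)
    print(n,red.sum(),q[red].min(0).round(3),q[red].max(0).round(3),np.median(q[red],0).round(3))
    black=(C.max(1)<55)&(np.abs(q[:,0])<.2)&(abs(q[:,1])<.15)&(q[:,2]>.2)
    if black.sum():print("blk",black.sum(),q[black].min(0).round(3),q[black].max(0).round(3),np.median(q[black],0).round(3))
    cr=(C.min(1)>100)&(C[:,0]-C[:,2]<90)&(C[:,0]-C[:,2]>20)&(np.abs(q[:,0])<.2)&(abs(q[:,1]-.03)<.06)&(q[:,2]>.12)
    print("cream",cr.sum(),q[cr].min(0).round(3),q[cr].max(0).round(3),np.median(q[cr],0).round(3))
for nm,X in dict(gate=[.5884,-.0577,.109],piv=[.5689,.1834,.2387],grip=[.5381,.0601,.2604]).items():print(nm,((np.array(X)-[v[0],v[1],0])@R).round(4))
for a,b in [((341,264),(285,204))]:
    X=tri([S,T],[a,b]);print("knob",X.round(4),((X-[v[0],v[1],0])@R).round(4), (proj(S,X)-a).round(1))
print(env.sense()["time"])
E
```

```text
[[ 0.7459  0.1825  0.04  ]
 [ 0.6856 -0.1164  0.04  ]
 [ 0.4845 -0.076   0.04  ]
 [ 0.5458  0.2217  0.04  ]]
0.3049
0.2052
0.304
0.2039
[ 0.61649869  0.05784858 -0.19946999] [-0.5 -1.2  1.2 -0.7  0.7  0.9 -1.5  0.9]
[ 0.61961635  0.06057337 -0.19891262] [-1.5 -2.2  0.3 -1.9 -0.2 -0.2 -2.4 -0.2  0.2 -1.7 -3.3 -3.8  1.5 -1.8]
S 148 [-0.021 -0.141  0.076] [-0.002 -0.103  0.123] [-0.007 -0.119  0.101]
blk 115 [-0.088 -0.025  0.247] [-0.062 -0.008  0.28 ] [-0.074 -0.014  0.266]
cream 1090 [-0.094 -0.026  0.156] [-0.005  0.089  0.247] [-0.042  0.039  0.2  ]
T 13 [-0.019 -0.134  0.105] [-0.017 -0.106  0.126] [-0.018 -0.12   0.117]
blk 58 [-0.092 -0.025  0.25 ] [-0.064 -0.011  0.285] [-0.081 -0.018  0.275]
cream 781 [-0.094 -0.029  0.121] [0.071 0.09  0.253] [-0.054  0.028  0.213]
gate [-0.0072 -0.1221  0.109 ]
piv [-0.074   0.1104  0.2387]
grip [-0.0798 -0.0166  0.2604]
knob [0.5553 0.0999 0.1946] [-0.0708  0.0259  0.1946] [[2.2 0. ]]
1.65
```

```bash
cat >> h.py <<'E'
from scipy.spatial.transform import Rotation as Ro
from scipy.optimize import least_squares
MV=np.array([.6170,.0585,-.199])
def millR():
    c,s=np.cos(MV[2]),np.sin(MV[2]);return np.array([[c,-s,0],[s,c,0],[0,0,1.]])
def m2w(q): return np.asarray(q)@millR().T+[MV[0],MV[1],0]
def w2m(P): return (np.asarray(P)-[MV[0],MV[1],0])@millR()
A30=np.array([-.5,0,.75**.5]);E1=np.array([.75**.5,0,.5])
def goto(pos,R):
    """report what is needed: total rotvec in tool axes, shift in current tool axes and in target tool axes"""
    s=env.sense();R0=s["orientation"];d=np.asarray(pos)-s["tcp_pos"]
    print("t",round(s["time"],2),"tcp",s["tcp_pos"].round(4),"q",s["qpos"].round(2),"w",round(s["width"],4),"F",s["wrist_force"].round(1))
    print("turn",Ro.from_matrix(R0.T@R).as_rotvec().round(3),"shift now-axes mm",(R0.T@d*1000).round(1),"target-axes mm",(R.T@d*1000).round(1))
E
python3 - <<'E'
from h import *
S=cams.grab_frame("scene");T=cams.grab_frame("top")
Q=[];
for p in (S,T):
    P,C=cloud(p);q=w2m(P);C=C.astype(int)
    red=(C[:,0]>90)&(C[:,1]<60)&(C[:,2]<70)&(abs(q[:,0])<.1)&(q[:,1]<-.05)&(q[:,1]>-.17)&(q[:,2]>.078)
    print("red",red.sum(),np.percentile(q[red],[3,50,97],axis=0).round(4).tolist())
    m=(q[:,2]>.15)&(abs(q[:,1]-.027)<.06)&(q[:,0]<.02)&(q[:,0]>-.12)&(C.min(1)>90)
    s=(q-[-.03,.0254,.1625])@A30
    m&=(s>.006)&(s<.08)
    Q.append(q[m])
print([len(q) for q in Q])
def res(v,q):
    n=np.array([v[0],v[1],v[2]]);d=q-n;s=d@A30;r=np.linalg.norm(d-np.outer(s,A30),axis=1)
    R=np.where(s<.042,.0345,.025)
    e=np.abs(r-R); top=np.abs(s-.084); sh=np.abs(s-.042)+np.maximum(0,r-.0345)+np.maximum(0,.025-r)
    return np.minimum(np.minimum(e,top+np.maximum(0,r-.025)),sh)
for k in (Q[0],Q[1],np.vstack(Q)):
    best=None
    for z0 in (.15,.16,.17):
        r=least_squares(res,[-.03,.0254,z0],args=(k,),loss="soft_l1",f_scale=.002)
        if best is None or r.cost<best.cost:best=r
    print(best.x.round(4),np.median(res(best.x,k)).round(4))
R=millR()@np.array([[0,1,0],[0,0,-1],[-1,0,0.]])
goto(m2w([-.0115,-.121,.20]),R)
print(env.sense()['orientation'].round(3))
E
```

```text
red 220 [[-0.0164, -0.1347, 0.0839], [-0.0062, -0.1161, 0.1069], [-0.0019, -0.1018, 0.1232]]
red 33 [[-0.0176, -0.1309, 0.0873], [-0.0163, -0.117, 0.1087], [-0.0133, -0.1037, 0.1206]]
[823, 486]
[-0.0333  0.0304  0.1493] 0.0014
[-0.0307  0.0311  0.1497] 0.0014
[-0.0324  0.0303  0.1493] 0.0015
t 1.75 tcp [ 0.1375 -0.6097  0.1824] q [-1.35  0.35  1.63 -0.    1.16 -0.  ] w 0.092 F [ 0.3 -0.4 -0. ]
turn [-1.15 -0.    0.  ] shift now-axes mm [ -17.6 -440.6 -554.9] target-axes mm [ -17.6  326.5 -628.8]
[[-0.     0.22  -0.976]
 [ 0.    -0.976 -0.22 ]
 [-1.    -0.     0.   ]]
```

```bash
cat >> h.py <<'E'
def capmodel(N,a=A30,e=E1):
    y=np.array([0,1,0]);t=np.linspace(0,2*np.pi,90);pts=[]
    for s,r in [(.003,.0345),(.042,.0345),(.042,.025),(.084,.025)]:
        pts.append(np.asarray(N)+s*a+r*(np.outer(np.cos(t),e)+np.outer(np.sin(t),y)))
    return np.vstack(pts)
E
python3 - <<'E'
from h import *
S=cams.grab_frame("scene");T=cams.grab_frame("top")
rows=[]
for N in ([-.0324,.0303,.1493],[-.032,.030,.160]):
    r=[]
    for p,box in ((S,(290,200,400,310)),(T,(240,150,350,260))):
        l,t,rr,b=box;im=cv2.resize(p["img"][t:b,l:rr,::-1],None,fx=3.4,fy=3.4,interpolation=cv2.INTER_CUBIC)
        for q in proj(p,m2w(capmodel(N))):
            x=(q+.5-[l,t])*3.4;cv2.circle(im,(int(x[0]),int(x[1])),1,(255,0,255),-1)
        r.append(im[:300])
    rows.append(np.hstack(r))
im=np.vstack(rows);print(im.shape);cv2.imwrite("pics/ov1.png",im)
E
```

```text
(600, 748, 3)
```

View pics/ov1.png

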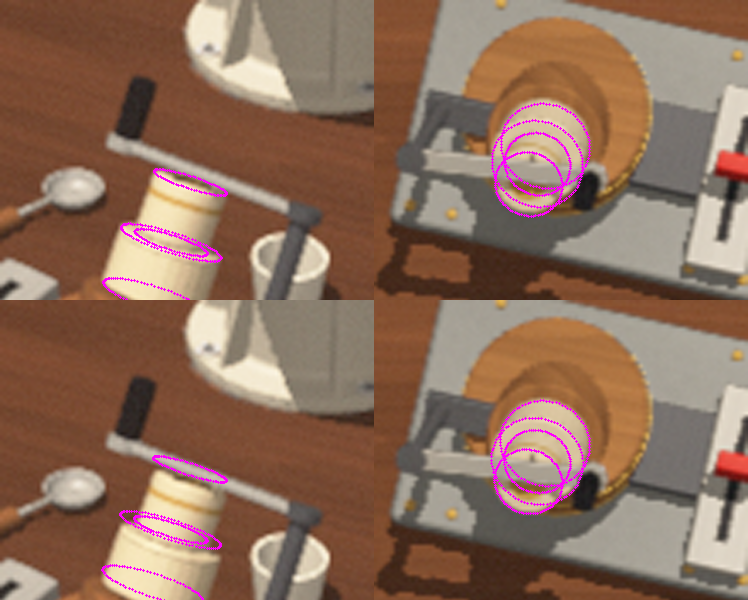

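The overlay of the first model (neck foot at mill [-0.032, 0.030, 0.149]) follows the cap's rims in both views, so I'll use it. Next I move above the gate handle.

Call:
{"api": "servo_tool", "payload": {
  "targets": [-0.165, 0, 0, -5, 0, 0, 1, -0.165, 0, 0, -5, 0, 0, 1, -0.165, 0, 0, -5, 0, 0, 1, -0.165, 0, 0, -5, 0, 0, 1, -0.165, 0, 0, 0, 0, 0, 1, -0.165, 0, 0, 0, 0, 0, 1, -0.16, 0, 0, 0, 0, 0, 1, 0, 0, 0, 0, 28, -54, 1, 0, 0, 0, 0, 28, -54, 1, 0, 0, 0, 0, 28, -54, 1, 0, 0, 0, 0, 28, -54, 1, 0, 0, 0, 0, 28, -54, 1]
}}

```text
time: 3.35
tcp_pos: [0.3291, -0.3712, 0.2027]
orientation: [[0.001, 0.98, -0.198], [-0.001, -0.198, -0.98], [-1.0, 0.001, 0.0]]
wrist_force: [0.4, -0.1, -0.1]
width: 0.0916
```

Call:
{"api": "servo_tool", "payload": {
  "targets": [0, 0, 0, 0, 28, -54, 1, 0, 0, 0, 0, 28, -54, 1, 0, 0, 0, 0, 28, -54, 1, 0, 0, 0, 0, 28, -54, 1, 0, 0, 0, 0, 28, -54, 1, 0, 0, 0, 0, 28, -54, 1, 0, 0, 0, 0, 18, -35, 1, 0, 0, 0, 0, 0, 0, 1]
}}

```text
time: 4.35
tcp_pos: [0.5827, -0.0554, 0.2021]
orientation: [[0.0, 0.981, -0.195], [0.0, -0.195, -0.981], [-1.0, 0.0, -0.0]]
wrist_force: [-0.8, -0.8, 1.0]
width: 0.092
```

```bash
python3 - <<'E'
from h import *
R=millR()@np.array([[0,1,0],[0,0,-1],[-1,0,0.]])
goto(m2w([-.0115,-.12,.09]),R)
W=cams.grab_frame("wrist");save(W,"w1",pts=proj(W,m2w([[-.0115,-.12,.12],[-.0195,-.138,.12],[-.0035,-.138,.12],[-.0195,-.102,.12],[-.0035,-.102,.12]])))
E
```

```text
t 4.35 tcp [ 0.5827 -0.0554  0.2021] q [-0.1   0.27  1.7   0.    1.17  0.1 ] w 0.092 F [-0.8 -0.8  1. ]
turn [ 0.003 -0.    -0.   ] shift now-axes mm [112.1  -0.4   1.6] target-axes mm [112.1  -0.4   1.6]
```

View pics/w1.png

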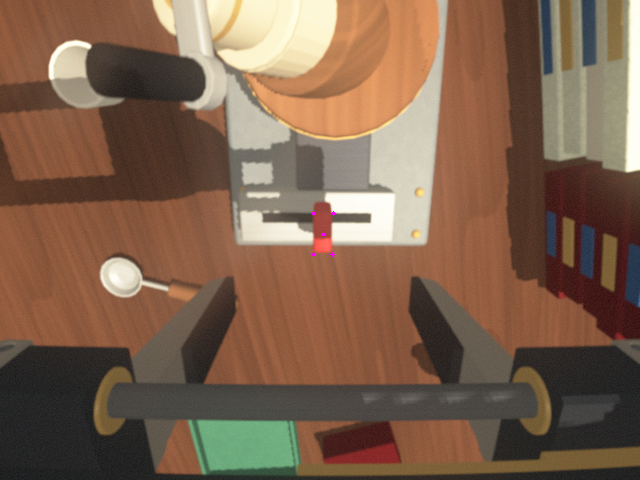

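The wrist view shows the red handle at (323,228), midway between the fingers, with its slot running from column 262 to 371. I descend and grip it.

Call:
{"api": "servo_tool", "payload": {
  "targets": [0, 0, 0, 55, 0, 1, 1, 0, 0, 0, 55, 0, 0, 1, 0, 0, 0, 0, 0, 0, 0.15, 0, 0, 0, 0, 0, 0, 0, 0, 0, 0, 0, 0, 0, 0, 0, 0, 0, 0, 0, 0, 0, 0, 0, 0, 0, 0, 0, 0, 0, 0, 0, 0, 0, 0, 0],
  "newtons": 15
}}

```text
time: 5.4
tcp_pos: [0.5814, -0.0585, 0.0927]
orientation: [[0.0, 0.98, -0.198], [-0.0, -0.198, -0.98], [-1.0, 0.0, -0.0]]
wrist_force: [0.6, 0.2, -0.4]
width: 0.034
```

Call:
{"api": "servo_tool", "payload": {
  "targets": [0, 0, 0, 0, 0, 0, 0, 0, 0, 0, 0, 0, 0, 0, 0, 0, 0, 0, 0, 0, 0, 0, 0, 0, 0, 0, 0, 0]
}}

```text
time: 5.9
tcp_pos: [0.5811, -0.0585, 0.0923]
orientation: [[-0.0, 0.98, -0.198], [0.0, -0.198, -0.98], [-1.0, -0.0, -0.0]]
wrist_force: [-0.3, 0.4, -1.1]
width: 0.0005
```

The fingers shut empty, so I look before doing anything else.

```bash
python3 - <<'E'
from h import *
W=cams.grab_frame("wrist");save(W,"w2");S=cams.grab_frame("scene");save(S,"s2",(200,180,400,340),4)
P,C=cloud(W);C=C.astype(int);q=w2m(P)
m=(C[:,0]>110)&(C[:,1]<60)&(C[:,2]<60)&(q[:,2]>.075)&(q[:,2]<.14)&(abs(q[:,0])<.1)&(abs(q[:,1]+.12)<.05)
print(m.sum(),np.percentile(q[m],[3,50,97],axis=0).round(4).tolist())
print(w2m(env.sense()["tcp_pos"]))
print([ (x["position"],x["conf"]) for x in spotter.tip_of(W,"gate_grip")])
E
```

```text
7 [[-0.0168, -0.1131, 0.0889], [-0.0147, -0.1003, 0.0982], [-0.0135, -0.0999, 0.121]]
[-0.01197224 -0.12180371  0.0923584 ]
[([324.6, 268.7], 0.89), ([129.4, 330.1], 0.32)]
```

View pics/w2.png

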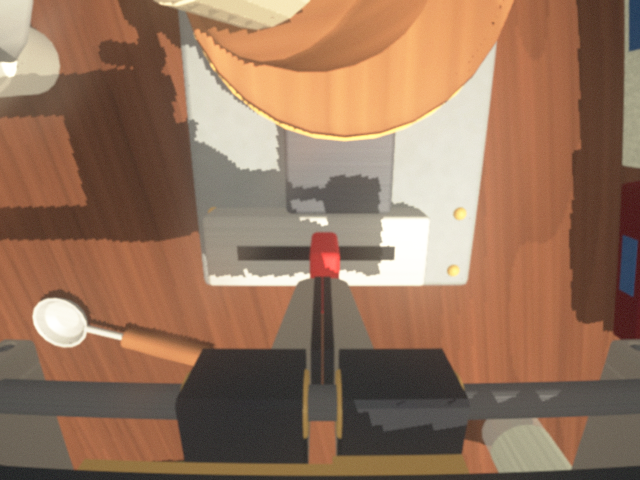

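View pics/s2.png

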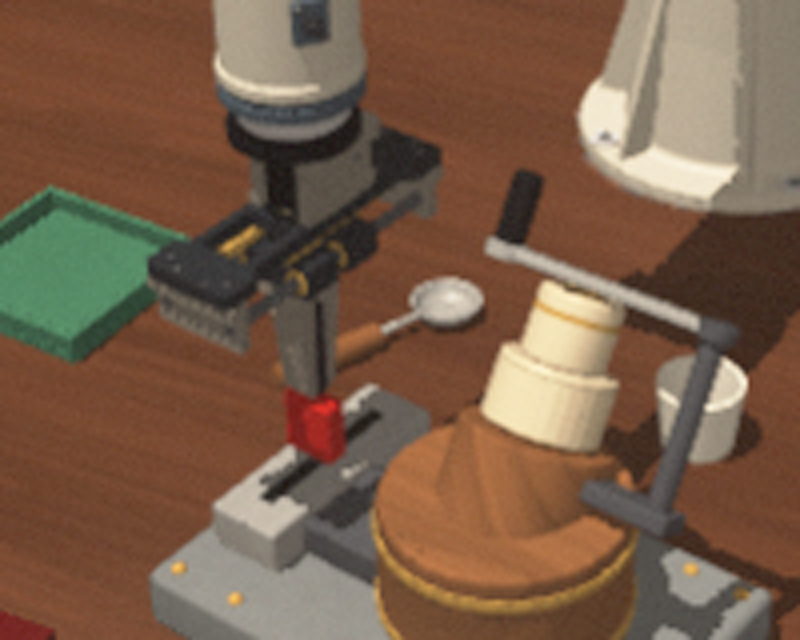

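```bash
python3 - <<'E'
from h import *
W=cams.grab_frame("wrist");S=cams.grab_frame("scene")
for k in ([-.012,-.12,.07],[-.012,-.10,.07],[-.012,-.10,.12],[-.012,-.138,.12],[-.012,-.122,.092]):
    print(k,proj(W,m2w(k))[0].round(0),proj(S,m2w(k))[0].round(0))
for p,n,px in ((W,"W",[(250,253),(250,230),(325,240),(325,265),(225,250),(300,272)]),(S,"S",[(274,282),(282,286),(279,280),(279,291)])):
    for u,v in px:
        z=float(p["depth"][v,u])
        s=slopes(p,(u,v))[0];X=cam2w(p,np.array([[s[0]*z,-s[1]*z,-z]]));print(n,(u,v),round(z,3),w2m(X)[0].round(4))
E
```

```text
[-0.012, -0.12, 0.07] [323. 255.] [279. 295.]
[-0.012, -0.1, 0.07] [323. 227.] [285. 298.]
[-0.012, -0.1, 0.12] [324. 253.] [285. 282.]
[-0.012, -0.138, 0.12] [324. 317.] [272. 276.]
[-0.012, -0.122, 0.092] [324. 271.] [278. 288.]
W (250, 253) 0.238 [-0.0609 -0.1178  0.0717]
W (250, 230) 0.235 [-0.0602 -0.1022  0.0703]
W (325, 240) 0.207 [-0.0112 -0.1     0.0984]
W (325, 265) 0.187 [-0.0113 -0.1063  0.1215]
W (225, 250) 0.237 [-0.0774 -0.1156  0.0721]
W (300, 272) 0.243 [-0.0279 -0.1319  0.0708]
S (274, 282) 1.359 [-0.0036 -0.1261  0.1125]
S (282, 286) 1.352 [-0.0061 -0.1035  0.1093]
S (279, 280) 1.355 [-0.0106 -0.1161  0.1188]
S (279, 291) 1.369 [-0.0064 -0.1144  0.0887]
```

```bash
python3 - <<'E'
from h import *
W=cams.grab_frame("wrist");S=cams.grab_frame("scene");T=cams.grab_frame("top")
save(W,"w3",(250,210,400,310),5);save(S,"s3",(255,230,325,310),7)
D=(W["depth"][210:310:4,290:360:5]*1000).astype(int);print(D)
E
```

```text
[[235 236 237 235 236 236 235 237 235 236 236 235 235 236]
 [237 238 237 237 237 238 238 238 237 238 238 238 237 237]
 [233 232 231 231 233 231 233 232 231 233 231 231 231 233]
 [232 233 233 233 233 232 233 232 232 231 232 232 232 230]
 [232 233 232 233 233 233 233 233 233 233 232 234 233 232]
 [233 233 234 232 233 233 234 232 234 233 233 232 234 234]
 [235 234 234 233 235 219 218 220 218 220 234 234 235 234]
 [235 234 236 235 235 211 212 211 211 213 235 235 236 235]
 [235 236 236 235 236 204 203 203 204 205 236 235 237 235]
 [236 237 237 237 237 197 196 196 195 197 237 235 237 237]
 [237 238 237 237 237 190 190 191 191 192 237 237 238 236]
 [239 237 238 238 192 186 186 187 187 189 237 238 237 238]
 [238 239 240 240 189 187 187 186 186 187 239 238 238 238]
 [240 241 240 240 189 186 186 186 187 187 240 240 240 239]
 [241 241 241 241 189   0 188 187 188 189 241 241 241 241]
 [243 243 241 241 192 189 188 189 189 188 242 242 241 241]
 [243 244 244 242 192 189 188 189 188 189 242 243 243 244]
 [244 244 243 244 193 182 182 182 181 190 244 244 242 243]
 [245 244 179 179 181 177 178 178 180 180 181 180 245 245]
 [322 322 175 174 175 173 173 173 171 174 175 175 323 323]
 [323 170 171 171 171 168 169 169 168 170 170 171 324 323]
 [324 167 166 166 167 165 165 164 165 166 166 165 166 323]
 [327 162 162 162 162 162 162 160 161 163 163 162 161 325]
 [159 158 157 158 157 157 158 159 158 158 157 158 159 327]
 [154 154 155 154 154 154 154 153 154 155 154 155 155 155]]
```

View pics/w3.png

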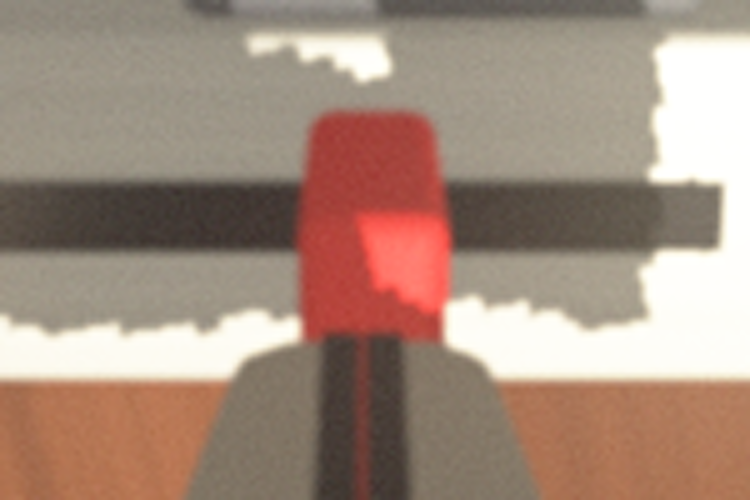

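View pics/s3.png

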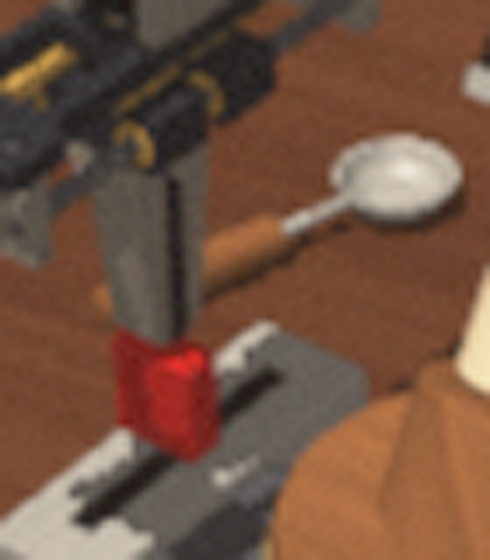

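```bash
python3 - <<'E'
from h import *
W=cams.grab_frame("wrist")
for u in (302,312,318,325,332,340,348):
  for v in (270,276,278,280,284,290,300):
    z=float(W["depth"][v,u]);s=slopes(W,(u,v))[0];X=cam2w(W,np.array([[s[0]*z,-s[1]*z,-z]]));print((u,v),w2m(X)[0].round(4),end=' ')
  print()
s=env.sense();print(s["tcp_pos"],s["qpos"].round(4),s["effort"].round(2),s["width"])
# camera pose in tool
M=np.linalg.inv(W["world_to_cam"]);R=s["orientation"];print(R.T@(M[:3,3]-s["tcp_pos"]))
T=cams.grab_frame("scene")
P,C=cloud(T);q=w2m(P)
E
```

```text
(302, 270) [-0.0265 -0.1306  0.0702] (302, 276) [-0.0266 -0.1348  0.0708] (302, 278) [-0.0266 -0.1362  0.0711] (302, 280) [-0.0231 -0.1118  0.1282] (302, 284) [-0.0228 -0.112   0.1327] (302, 290) [-0.0224 -0.1113  0.1409] (302, 300) [-0.0218 -0.1108  0.152 ] 
(312, 270) [-0.0181 -0.1092  0.1213] (312, 276) [-0.0182 -0.113   0.1205] (312, 278) [-0.0182 -0.1144  0.1198] (312, 280) [-0.018  -0.1121  0.1274] (312, 284) [-0.0178 -0.1115  0.1337] (312, 290) [-0.0177 -0.1118  0.1397] (312, 300) [-0.0174 -0.1116  0.1503] 
(318, 270) [-0.015  -0.1091  0.1214] (318, 276) [-0.015  -0.1124  0.1218] (318, 278) [-0.0149 -0.1109  0.1278] (318, 280) [-0.0149 -0.111   0.13  ] (318, 284) [-0.0148 -0.1109  0.135 ] (318, 290) [-0.0148 -0.111   0.1413] (318, 300) [-0.0147 -0.1111  0.1513] 
(325, 270) [-0.0113 -0.1094  0.1207] (325, 276) [-0.0113 -0.113   0.1204] (325, 278) [-0.0114 -0.1107  0.1283] (325, 280) [-0.0114 -0.1108  0.1304] (325, 284) [-0.0114 -0.1107  0.1353] (325, 290) [-0.0114 -0.111   0.1415] (325, 300) [-0.0115 -0.111   0.1516] 
(332, 270) [-0.0076 -0.1094  0.1209] (332, 276) [-0.0076 -0.
[... 235 characters left out ...]
] (340, 276) [-0.0007 -0.135   0.0705] (340, 278) [-0.0007 -0.136   0.0714] (340, 280) [-0.0037 -0.1115  0.1289] (340, 284) [-0.0039 -0.1119  0.1328] (340, 290) [-0.0042 -0.1119  0.1395] (340, 300) [-0.0048 -0.1114  0.1508] 
(348, 270) [ 0.0048 -0.1308  0.07  ] (348, 276) [ 0.0048 -0.1349  0.0707] (348, 278) [ 0.0047 -0.1356  0.0725] (348, 280) [ 0.0048 -0.1374  0.0717] (348, 284) [ 0.0049 -0.141   0.0704] (348, 290) [-0.0004 -0.1118  0.1398] (348, 300) [-0.0013 -0.1108  0.1519] 
[ 0.58119911 -0.05851563  0.0923722 ] [-0.1029  0.3906  1.8016  0.      0.9494  0.096 ] [-0.000e+00 -5.726e+01 -2.872e+01  6.000e-02  1.000e-02 -0.000e+00] 0.0004611049914223497
[-0.20335572 -0.00073127 -0.08585085]
```

Depth puts the visible fingertips at z≈0.127, right on the handle's top, while the state says 0.092. I open the fingers and measure where the tips really are.

Call:
{"api": "servo_tool", "payload": {
  "targets": [0, 0, 0, 0, 0, 0, 1, 0, 0, 0, 0, 0, 0, 1, 0, 0, 0, 0, 0, 0, 1, 0, 0, 0, 0, 0, 0, 1, 0, 0, 0, 0, 0, 0, 1, 0, 0, 0, 0, 0, 0, 1]
}}

```text
time: 7.15
tcp_pos: [0.5812, -0.0585, 0.0924]
orientation: [[-0.0, 0.98, -0.198], [0.0, -0.198, -0.98], [-1.0, -0.0, -0.0]]
wrist_force: [0.0, 0.6, -0.4]
width: 0.0584
```

```bash
python3 - <<'E'
from h import *
W=cams.grab_frame("wrist");save(W,"w4");S=cams.grab_frame("scene");save(S,"s4",(220,190,360,310),5)
s=env.sense();print(s["tcp_pos"].round(4),s["width"])
for p in (W,S):
    P,C=cloud(p);C=C.astype(int);t=(P-s["tcp_pos"])@s["orientation"]
    m=(abs(abs(t[:,1])-.055)<.02)&(abs(t[:,2])<.016)&(t[:,0]<.02)&(t[:,0]>-.09)
    print(m.sum(),np.histogram(t[m,0]*1000,bins=np.arange(-90,25,5)))
    print(np.percentile(t[m],[2,50,98],axis=0).round(3).tolist())
E
```

```text
[ 0.5812 -0.0586  0.0924] 0.06616408680760824
2631 (array([394, 363, 303, 263, 230, 190, 176, 132, 119, 113,  86,  16,   0,
         0,   0,   0,   0,   0,   0,   0,   0, 246]), array([-90, -85, -80, -75, -70, -65, -60, -55, -50, -45, -40, -35, -30,
       -25, -20, -15, -10,  -5,   0,   5,  10,  15,  20]))
[[-0.089, -0.054, -0.012], [-0.07, -0.036, -0.011], [0.02, 0.044, 0.001]]
329 (array([ 18,  24,  20,  22,  17,  20,  17,  19,  21,  17,   9,   2,   0,
         0,   0,   0,   0,   0,   0,   0,   0, 123]), array([-90, -85, -80, -75, -70, -65, -60, -55, -50, -45, -40, -35, -30,
       -25, -20, -15, -10,  -5,   0,   5,  10,  15,  20]))
[[-0.088, -0.071, -0.015], [-0.048, 0.04, -0.005], [0.02, 0.065, 0.013]]
```

View pics/w4.png

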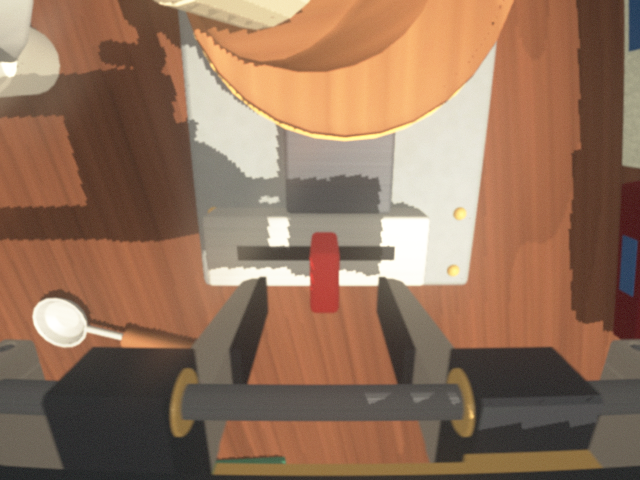

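View pics/s4.png

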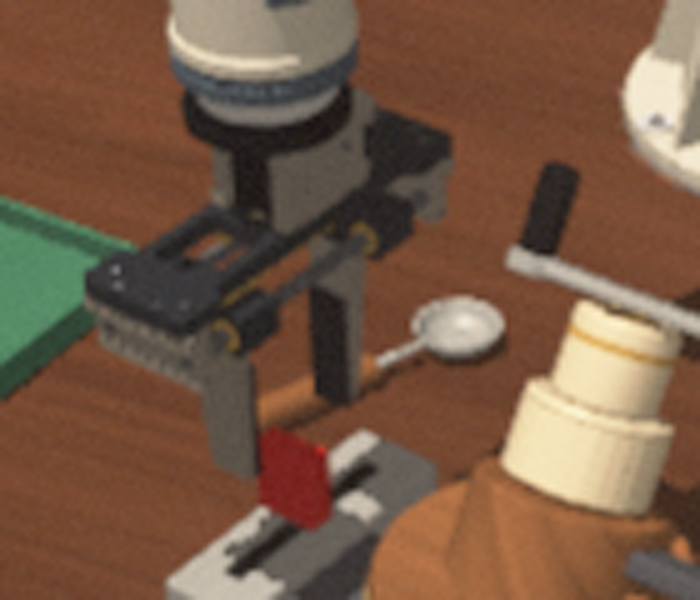

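Both cameras agree: the real fingertips end 34 mm short of the reported TCP. In w4 the handle is at (324,270), between fingertips at about (255,290) and (390,290). I will plan with tip = TCP − 34 mm along tool x, so I go down another 37 mm and grip.

Call:
{"api": "servo_tool", "payload": {
  "targets": [0, 0, 0, 19, 0, 0, 0.7, 0, 0, 0, 18, 0, 0, 0.7, 0, 0, 0, 0, 0, 0, 0, 0, 0, 0, 0, 0, 0, 0, 0, 0, 0, 0, 0, 0, 0, 0, 0, 0, 0, 0, 0, 0, 0, 0, 0, 0, 0, 0, 0, 0, 0, 0, 0, 0, 0, 0]
}}

```text
time: 8.25
tcp_pos: [0.5816, -0.0586, 0.0557]
orientation: [[0.001, 0.98, -0.198], [-0.0, -0.198, -0.98], [-1.0, 0.001, -0.0]]
wrist_force: [1.0, -0.8, 0.7]
width: 0.0157
```

Now it holds 16 mm. I pull along tool −y (mill −x) in small steps.

Call:
{"api": "servo_tool", "payload": {
  "targets": [0, 0, 0, 0, -5, 0, 0, 0, 0, 0, 0, -5, 0, 0, 0, 0, 0, 0, -5, 0, 0, 0, 0, 0, 0, -5, 0, 0, 0, 0, 0, 0, -4, 0, 0, 0, 0, 0, 0, -3, 0, 0],
  "newtons": 25
}}

```text
time: 9.0
tcp_pos: [0.5548, -0.0532, 0.0557]
orientation: [[0.001, 0.98, -0.198], [-0.0, -0.198, -0.98], [-1.0, 0.001, -0.0]]
wrist_force: [3.0, 0.6, 6.1]
width: 0.0157
```

Call:
{"api": "servo_tool", "payload": {
  "targets": [0, 0, 0, 0, -2, 0, 0, 0, 0, 0, 0, -2, 0, 0, 0, 0, 0, 0, -2, 0, 0]
}}

```text
time: 9.38
tcp_pos: [0.5491, -0.052, 0.0557]
orientation: [[0.001, 0.98, -0.198], [-0.0, -0.198, -0.98], [-1.0, 0.001, -0.0]]
wrist_force: [2.0, -0.9, 6.7]
width: 0.0158
```

Call:
{"api": "servo_tool", "payload": {
  "targets": [0, 0, 0, 0, -2, 0, 0, 0, 0, 0, 0, -2, 0, 0]
}}

```text
time: 9.62
tcp_pos: [0.5479, -0.0517, 0.0558]
orientation: [[0.006, 0.98, -0.198], [-0.001, -0.198, -0.98], [-1.0, 0.006, -0.0]]
wrist_force: [16.6, -4.0, -8.7]
width: 0.0159
```

Call:
{"api": "servo_tool", "payload": {
  "targets": [0, 0, 0, 0, -2, 0, 0, 0, 0, 0, 0, -2, 0, 0]
}}

```text
time: 9.88
tcp_pos: [0.548, -0.0517, 0.0559]
orientation: [[0.013, 0.98, -0.197], [-0.002, -0.197, -0.98], [-1.0, 0.013, -0.0]]
wrist_force: [31.2, -7.8, -24.4]
width: 0.016
```

The force rises at the stop after 34 mm of travel. I ease the pull, let go and rise.

Call:
{"api": "servo_tool", "payload": {
  "targets": [0, 0, 0, 0, 3, 0, 0, 0, 0, 0, 0, 2, 0, 0, 0, 0, 0, 0, 0, 0, 0.7, 0, 0, 0, 0, 0, 0, 0.7, 0, 0, 0, 0, 0, 0, 0.7, 0, 0, 0, 0, 0, 0, 0.7, 0, 0, 0, -55, 0, 0, 1, 0, 0, 0, -60, 0, 0, 1, 0, 0, 0, -60, 0, 0, 1, 0, 0, 0, -60, 0, 0, 1]
}}

```text
time: 11.12
tcp_pos: [0.5454, -0.0514, 0.2924]
orientation: [[0.0, 0.98, -0.198], [0.0, -0.198, -0.98], [-1.0, 0.0, -0.0]]
wrist_force: [0.4, -0.3, 0.6]
width: 0.0919
```

```bash
python3 - <<'E'
from h import *
S=cams.grab_frame("scene");save(S,"s5",(220,190,400,330),4)
P,C=cloud(S);q=w2m(P);C=C.astype(int)
red=(C[:,0]>90)&(C[:,1]<60)&(C[:,2]<70)&(abs(q[:,0])<.1)&(q[:,1]<-.05)&(q[:,1]>-.17)&(q[:,2]>.078)
print("red",red.sum(),np.percentile(q[red],[3,50,97],axis=0).round(4).tolist())
N=np.array([-.0324,.0303,.1493]);piv=N+.088*A30+np.array([0,.085,0])
for g in (.0,.06,.12):
    pin=piv+.03*A30+.132*(np.sin(g)*E1-np.cos(g)*np.array([0,1,0]));print(g,pin.round(4),proj(S,m2w([pin-.02*A30,pin+.02*A30])).round(0).tolist())
goto(m2w(pin),millR()@np.c_[-A30,E1,[0,-1,0]])
E
```

```text
red 217 [[-0.0517, -0.1345, 0.0837], [-0.0414, -0.1161, 0.1071], [-0.0372, -0.1013, 0.123]]
0.0 [-0.0914 -0.0167  0.2515] [[330.0, 240.0], [336.0, 223.0]]
0.06 [-0.0845 -0.0165  0.2554] [[329.0, 240.0], [334.0, 223.0]]
0.12 [-0.0777 -0.0158  0.2594] [[327.0, 240.0], [332.0, 223.0]]
t 11.18 tcp [ 0.549  -0.0517  0.3009] q [-0.1   0.14  1.65  0.    1.34  0.1 ] w 0.0922 F [1.8 0.7 6.1]
turn [-0.    -0.001  0.513] shift now-axes mm [  41.2  -33.3 -105.6] target-axes mm [  19.5  -49.2 -105.7]
```

View pics/s5.png

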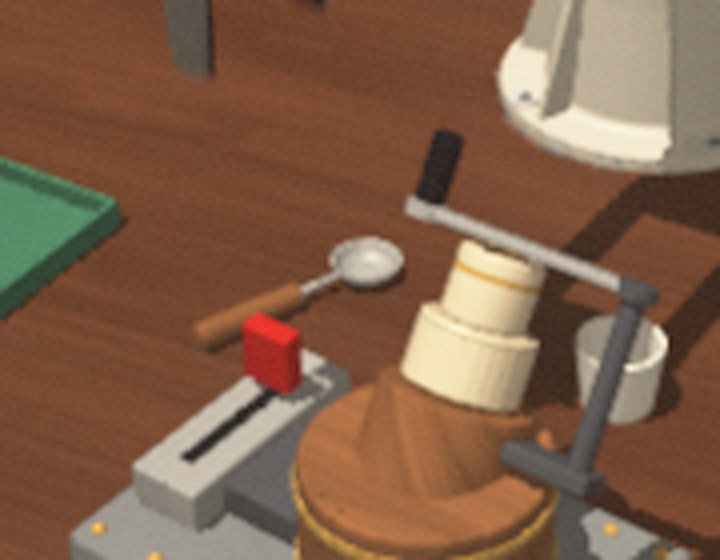

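The gate is at the end of its slot: handle at (288,278) in the full picture, moved 35 mm, firm stop. The guard pin runs from (326,240) to (332,224), which fits guard ≈ 0.1. Next I tilt the tool along the neck axis and go above the pin.

Call:
{"api": "servo_tool", "payload": {
  "targets": [0, 0, 0.171, 0, 0, 0, 1, 0, 0, 0.171, 0, 0, 0, 1, 0, 0, 0.171, 0, 0, 0, 1, 0, 0, 0, 0, -25, -53, 1, 0, 0, 0, 0, -24, -53, 1, 0, 0, 0, 0, 0, 0, 1]
}}

```text
time: 11.92
tcp_pos: [0.5237, 0.065, 0.2653]
orientation: [[0.481, 0.856, -0.191], [-0.094, -0.167, -0.982], [-0.872, 0.49, 0.0]]
wrist_force: [0.1, -0.3, -0.0]
width: 0.0922
```

```bash
python3 - <<'E'
from h import *
pin=np.array([-.0777,-.0158,.2594])
goto(m2w(pin-.05*A30),millR()@np.c_[-A30,E1,[0,-1,0]])
W=cams.grab_frame("wrist");save(W,"w6",pts=proj(W,m2w([pin-.0205*A30,pin,pin+.0205*A30])))
S=cams.grab_frame("scene");save(S,"s6",(260,170,400,310),4)
E
```

```text
t 11.93 tcp [0.5237 0.065  0.2653] q [ 0.29 -0.14  2.12 -0.35  0.73  0.69] w 0.0922 F [ 0.1 -0.3 -0. ]
turn [ 0.006 -0.003  0.012] shift now-axes mm [62.5 10.8  4. ] target-axes mm [62.6 10.1  3.7]
```

View pics/w6.png

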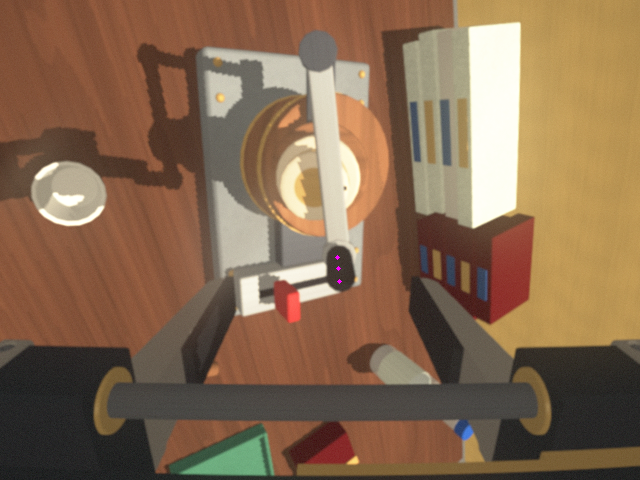

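View pics/s6.png

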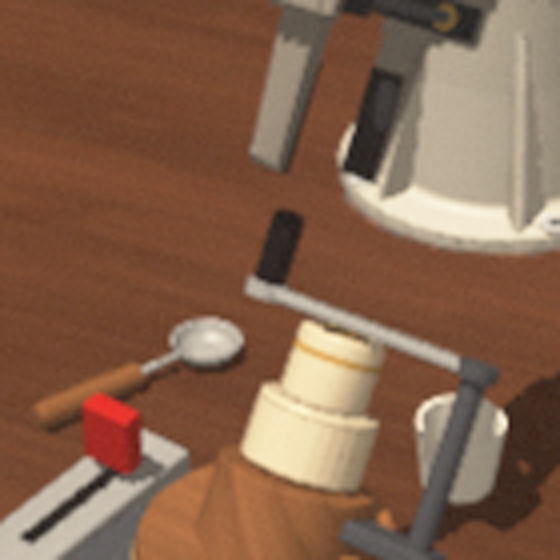

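The model's pin points fall right on the black pin at (338,268), and it sits between the fingers. I descend and grip it.

Call:
{"api": "servo_tool", "payload": {
  "targets": [0, 0, 0.012, 0, 10, 4, 1, 0, 0, 0, 31, 0, 0, 1, 0, 0, 0, 30, 0, 0, 1, 0, 0, 0, 0, 0, 0, 0, 0, 0, 0, 0, 0, 0, 0, 0, 0, 0, 0, 0, 0, 0, 0, 0, 0, 0, 0, 0, 0, 0, 0, 0, 0, 0, 0, 0, 0, 0, 0, 0, 0, 0, 0, 0, 0, 0, 0, 0, 0, 0],
  "newtons": 10
}}

```text
time: 13.28
tcp_pos: [0.5627, 0.0494, 0.2185]
orientation: [[0.491, 0.848, -0.197], [-0.099, -0.171, -0.98], [-0.865, 0.501, -0.0]]
wrist_force: [0.3, 0.7, 0.1]
width: 0.0242
```

```bash
python3 - <<'E'
from h import *
s=env.sense();print(s["width"],s["wrist_force"].round(2))
N=np.array([-.0324,.0303,.1493]);piv=N+.088*A30+np.array([0,.085,0])
t=w2m(s["tcp_pos"]);d=t-piv;print("tcp mill",t.round(4),"rel pivot e1,y,a",(d@E1).round(4),d[1].round(4),(d@A30).round(4))
W=cams.grab_frame("wrist");save(W,"w7")
g0=np.arctan2(d@E1,-d[1]);print("g0",g0,np.hypot(d@E1,d[1]))
R=s["orientation"];print("tool axes in (E1,y,a):",(np.c_[E1,[0,1,0],A30].T@millR().T@R).round(3).tolist())
prev=None
r=.132
for k in range(0,13):
    g=g0+(1.62-g0)*k/12
    p=r*np.array([np.sin(g),-np.cos(g)])
    if prev is not None:print(k,round(g,2),"dE1,dy mm",((p-prev)*1000).round(1))
    prev=p
E
```

```text
0.024211033362104357 [0.34 0.71 0.14]
tcp mill [-0.0514 -0.0197  0.2185] rel pivot e1,y,a 0.0181 -0.135 -0.0186
g0 0.13348101210230146 0.13618405130792635
tool axes in (E1,y,a): [[0.001, 1.0, 0.0], [0.0, 0.0, -1.0], [-1.0, 0.001, -0.0]]
1 0.26 dE1,dy mm [16.   3.2]
2 0.38 dE1,dy mm [15.5  5.1]
3 0.51 dE1,dy mm [14.8  7. ]
4 0.63 dE1,dy mm [13.8  8.8]
5 0.75 dE1,dy mm [12.6 10.4]
6 0.88 dE1,dy mm [11.2 11.9]
7 1.0 dE1,dy mm [ 9.7 13.2]
8 1.12 dE1,dy mm [ 8.  14.3]
9 1.25 dE1,dy mm [ 6.1 15.1]
10 1.37 dE1,dy mm [ 4.2 15.8]
11 1.5 dE1,dy mm [ 2.2 16.2]
12 1.62 dE1,dy mm [ 0.2 16.3]
```

View pics/w7.png

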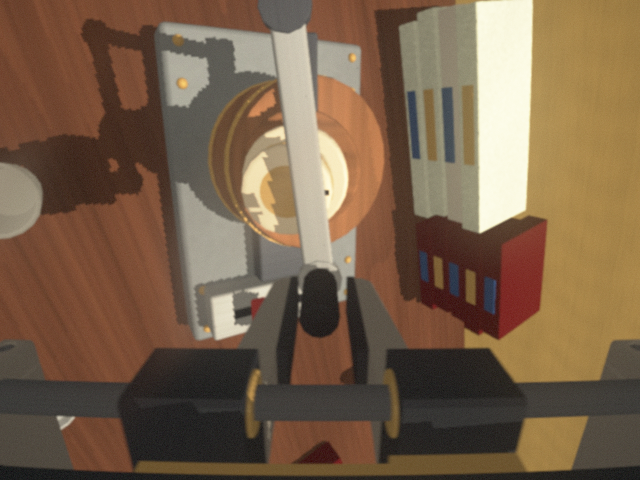

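Call:
{"api": "servo_tool", "payload": {
  "targets": [0, 0, 0, 0, 0, 0, 0, 0, 0, 0, 0, 0, 0, 0, 0, 0, 0, 0, 0, 0, 0, 0, 0, 0, 0, 8, -1, 0, 0, 0, 0, 0, 8, -2, 0, 0, 0, 0, 0, 15, -5, 0, 0, 0, 0, 0, 15, -7, 0, 0, 0, 0, 0, 14, -9, 0],
  "newtons": 15
}}

```text
time: 14.32
tcp_pos: [0.6192, 0.0626, 0.2489]
orientation: [[0.491, 0.848, -0.198], [-0.099, -0.171, -0.98], [-0.865, 0.501, 0.0]]
wrist_force: [-4.4, 0.8, 1.0]
width: 0.0174
```

Call:
{"api": "servo_tool", "payload": {
  "targets": [0, 0, 0, 0, 13, -10, 0, 0, 0, 0, 0, 11, -12, 0, 0, 0, 0, 0, 10, -13, 0, 0, 0, 0, 0, 8, -14, 0]
}}

```text
time: 14.82
tcp_pos: [0.6643, 0.1042, 0.2697]
orientation: [[0.491, 0.848, -0.198], [-0.099, -0.171, -0.98], [-0.865, 0.501, 0.0]]
wrist_force: [-3.3, -1.7, 0.7]
width: 0.0173
```

```bash
python3 - <<'E'
from h import *
s=env.sense();print(s["width"],s["wrist_force"].round(2))
W=cams.grab_frame("wrist");save(W,"w8")
E
```

```text
0.01726045394766462 [-3.27 -1.68  0.68]
```

View pics/w8.png

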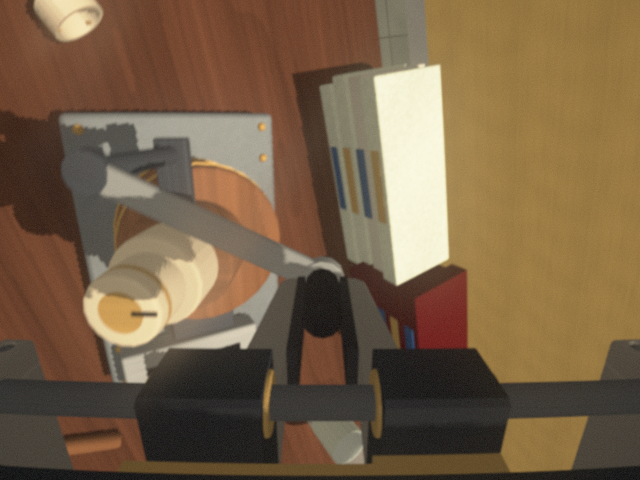

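The pin is still held at (322,300) and the arm has swung off the cap, whose top now shows at (125,310). I continue along the arc.

Call:
{"api": "servo_tool", "payload": {
  "targets": [0, 0, 0, 0, 6, -15, 0, 0, 0, 0, 0, 4, -16, 0, 0, 0, 0, 0, 2, -16, 0, 0, 0, 0, 0, 0, -16, 0, 0, 0, 0, 0, 0, 0, 0]
}}

```text
time: 15.5
tcp_pos: [0.6882, 0.1654, 0.2765]
orientation: [[0.494, 0.847, -0.196], [-0.097, -0.17, -0.981], [-0.864, 0.504, -0.002]]
wrist_force: [7.6, -1.7, -2.5]
width: 0.0177
```

```bash
python3 - <<'E'
from h import *
s=env.sense();print(s["width"],s["wrist_force"].round(2),s["qpos"].round(2))
N=np.array([-.0324,.0303,.1493]);piv=N+.088*A30+np.array([0,.085,0])
d=w2m(s["tcp_pos"])-piv;print((d@E1).round(4),d[1].round(4),np.arctan2(d@E1,-d[1]))
W=cams.grab_frame("wrist");save(W,"w9")
E
```

```text
0.0177305113827913 [ 7.57 -1.69 -2.53] [ 0.39  0.17  1.78 -0.41  0.78  0.82]
0.1337 0.0036 1.597396384268563
```

View pics/w9.png

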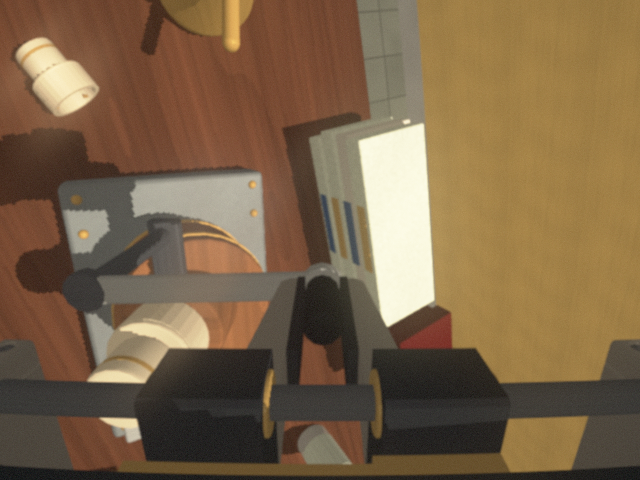

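The guard now points straight back (about 1.6 rad) and is off the cap. I release, back off along the axis and pre-turn the wrist.

Call:
{"api": "servo_tool", "payload": {
  "targets": [0, 0, 0, 0, 0, 0, 0.5, 0, 0, 0, 0, 0, 0, 0.5, 0, 0, 0, 0, 0, 0, 0.5, 0, 0, 0, 0, 0, 0, 1, 0, 0, 0, -40, 0, 0, 1, 0, 0, 0, -50, 0, 0, 1, 0, 0, 0, 0, 0, 0, 1]
}}

```text
time: 16.42
tcp_pos: [0.6428, 0.1731, 0.3583]
orientation: [[0.497, 0.845, -0.197], [-0.096, -0.172, -0.98], [-0.863, 0.506, -0.004]]
wrist_force: [-0.3, -0.7, -0.6]
width: 0.0838
```

```bash
python3 - <<'E'
from h import *
N=np.array([-.0324,.0303,.1493])
goto(m2w(N+.09*A30),millR()@np.c_[-A30,E1,[0,-1,0]])
S=cams.grab_frame("scene");T=cams.grab_frame("top")
save(S,"s10",(240,160,420,320),4)
# refit cap w/o guard
Q=[]
for p in (S,T):
    P,C=cloud(p);q=w2m(P);C=C.astype(int)
    s=(q-N)@A30; d=q-N; r=np.linalg.norm(d-np.outer(s,A30),axis=1)
    m=(r<.045)&(s>.006)&(s<.095)&(C.min(1)>70)&(C[:,0]-C[:,2]<110)
    Q.append(q[m])
def res(v,q):
    d=q-v;s=d@A30;r=np.linalg.norm(d-np.outer(s,A30),axis=1)
    R=np.where(s<.042,.0345,.025)
    e=np.abs(r-R); top=np.abs(s-.084)+np.maximum(0,r-.025); sh=np.abs(s-.042)+np.maximum(0,r-.0345)+np.maximum(0,.025-r)
    return np.minimum(np.minimum(e,top),sh)
for k in (Q[0],Q[1],np.vstack(Q)):
    r=least_squares(res,N,args=(k,),loss="soft_l1",f_scale=.002);print(len(k),r.x.round(4),np.median(res(r.x,k)).round(4))
E
```

```text
t 16.43 tcp [0.6428 0.1731 0.3583] q [ 0.44  0.05  1.75 -0.38  0.94  0.8 ] w 0.0838 F [-0.3 -0.7 -0.6]
turn [-0.001 -0.004 -0.007] shift now-axes mm [  72.2 -135.2   87.6] target-axes mm [  73.4 -134.8   87.1]
888 [-0.0331  0.0302  0.1495] 0.0013
633 [-0.0303  0.0309  0.1492] 0.0013
1521 [-0.032   0.0303  0.1491] 0.0014
```

View pics/s10.png

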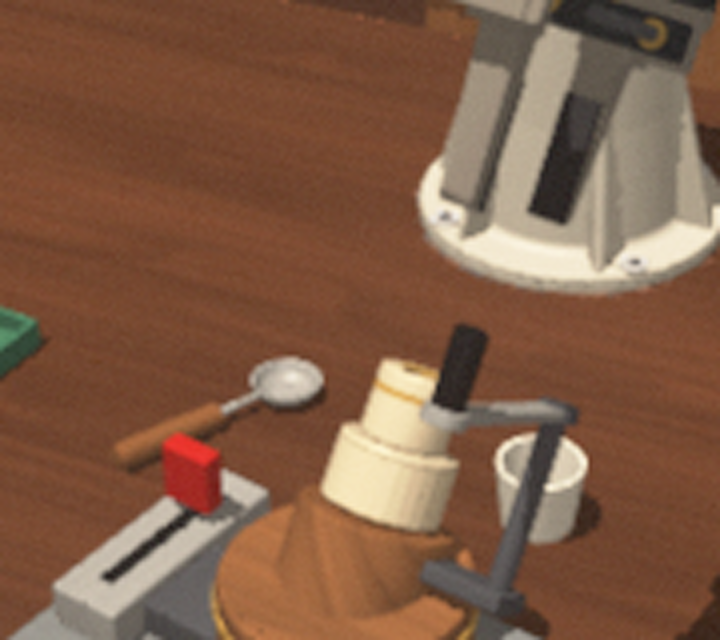

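The guard pin is well behind the cap and the gate is still shut. I move over the cap axis and check alignment.

Call:
{"api": "servo_tool", "payload": {
  "targets": [0, 0, -0.007, 0, -45, 29, 1, 0, 0, 0, 0, -45, 29, 1, 0, 0, 0, 0, -45, 29, 1, 0.18, 0, 0, 20, 0, 0, 1, 0.18, 0, 0, 20, 0, 0, 1, 0.18, 0, 0, 20, 0, 0, 1, 0.18, 0, 0, 13, 0, 0, 1, 0.18, 0, 0, 0, 0, 0, 1, 0.18, 0, 0, 0, 0, 0, 1, 0.18, 0, 0, 0, 0, 0, 1, 0.18, 0, 0, 0, 0, 0, 1, 0.18, 0, 0, 0, 0, 0, 1]
}}

```text
time: 18.02
tcp_pos: [0.5449, 0.1021, 0.2211]
orientation: [[0.483, -0.245, -0.841], [-0.099, -0.969, 0.225], [-0.87, -0.026, -0.492]]
wrist_force: [0.5, 0.7, -0.8]
width: 0.0918
```

Call:
{"api": "servo_tool", "payload": {
  "targets": [0.18, 0, 0, 0, 0, 0, 1, 0.18, 0, 0, 0, 0, 0, 1, 0, 0, 0, 0, 0, 0, 1]
}}

```text
time: 18.4
tcp_pos: [0.5449, 0.1022, 0.2214]
orientation: [[0.483, -0.52, -0.704], [-0.099, -0.832, 0.547], [-0.87, -0.195, -0.453]]
wrist_force: [-0.0, -0.6, 0.7]
width: 0.092
```

```bash
python3 - <<'E'
from h import *
N=np.array([-.032,.0303,.1492]);B=millR()@np.c_[-A30,E1,[0,-1,0]]
goto(m2w(N+.012*A30),B@Ro.from_rotvec([1.98,0,0]).as_matrix())
W=cams.grab_frame("wrist");save(W,"w11",pts=proj(W,m2w(capmodel(N))))
E
```

```text
t 18.4 tcp [0.5449 0.1022 0.2214] q [ 0.37 -0.03  2.13 -0.46  0.65  2.86] w 0.092 F [-0.  -0.6  0.7]
turn [ 0.001  0.007 -0.004] shift now-axes mm [74.2 -3.8 -4.2] target-axes mm [74.2 -3.5 -3.8]
```

View pics/w11.png

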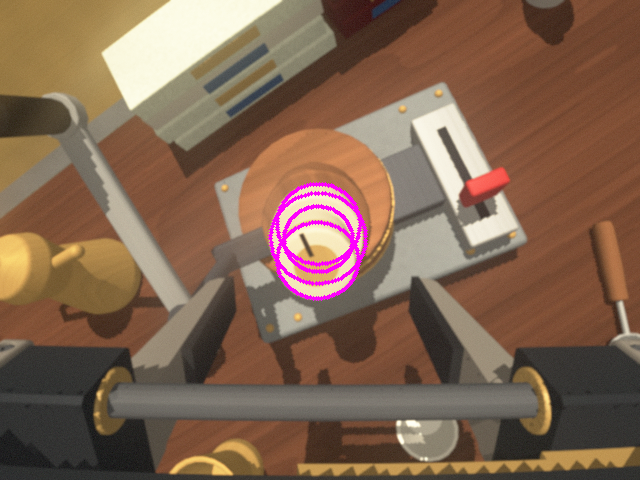

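The cap model fits the picture (knob at about (318,255)) and lies between the fingers. I correct by 4 mm, descend and grip the knob.

Call:
{"api": "servo_tool", "payload": {
  "targets": [0, 0.007, -0.004, 0, -4, -4, 1, 0, 0, 0, 30, 0, 0, 1, 0, 0, 0, 30, 0, 0, 1, 0, 0, 0, 14, 0, 0, 1, 0, 0, 0, 0, 0, 0, 0.3, 0, 0, 0, 0, 0, 0, 0.3, 0, 0, 0, 0, 0, 0, 0.3, 0, 0, 0, 0, 0, 0, 0.3, 0, 0, 0, 0, 0, 0, 0.3, 0, 0, 0, 0, 0, 0, 0.3, 0, 0, 0, 0, 0, 0, 0.3],
  "newtons": 35
}}

```text
time: 19.82
tcp_pos: [0.587, 0.0967, 0.1618]
orientation: [[0.493, -0.518, -0.699], [-0.098, -0.831, 0.547], [-0.865, -0.201, -0.46]]
wrist_force: [-2.4, 1.2, 3.4]
width: 0.0496
```

```bash
python3 - <<'E'
from h import *
N=np.array([-.032,.0303,.1492]);B=millR()@np.c_[-A30,E1,[0,-1,0]]
goto(m2w(N+.012*A30),B@Ro.from_rotvec([1.98,0,0]).as_matrix())
W=cams.grab_frame("wrist");save(W,"w12")
E
```

```text
t 19.82 tcp [0.587  0.0967 0.1618] q [ 0.33  0.12  2.13 -0.57  0.49  2.96] w 0.0496 F [-2.4  1.2  3.4]
turn [-0.    -0.002  0.002] shift now-axes mm [1.4 1.9 1.3] target-axes mm [1.4 1.9 1.3]
```

View pics/w12.png

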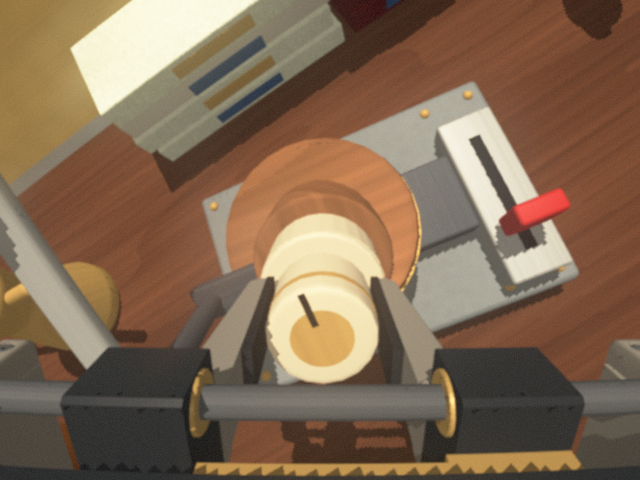

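The knob is gripped at 49.6 mm. Its black mark is at (308,310). I start unscrewing, rising 0.7 mm per row.

Call:
{"api": "servo_tool", "payload": {
  "targets": [-0.1, 0, 0, -0.4, 0, 0, 0.3, -0.18, 0, 0, -0.7, 0, 0, 0.3, -0.18, 0, 0, -0.7, 0, 0, 0.3, -0.18, 0, 0, -0.7, 0, 0, 0.3, -0.18, 0, 0, -0.7, 0, 0, 0.3],
  "newtons": 45
}}

```text
time: 20.5
tcp_pos: [0.5859, 0.0978, 0.1648]
orientation: [[0.494, 0.163, -0.854], [-0.097, -0.966, -0.24], [-0.864, 0.201, -0.461]]
wrist_force: [-3.5, 5.1, 4.9]
width: 0.0495
```

```bash
python3 - <<'E'
from h import *
s=env.sense();print(s["qpos"].round(2),s["wrist_force"].round(1),s["ft_torque"].round(2),s["width"])
W=cams.grab_frame("wrist");save(W,"w13")
E
```

```text
[ 0.33  0.12  2.13 -0.56  0.49  2.12] [-3.5  5.1  4.9] [1.02 0.39 0.3 ] 0.049476352127952185
```

View pics/w13.png

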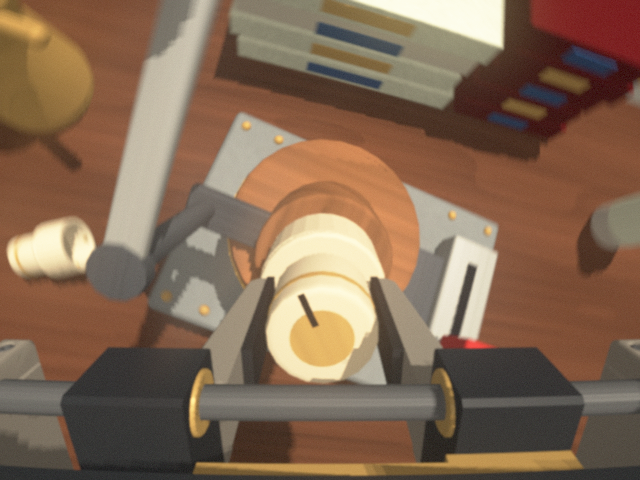

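The mark stays at (308,310) in the gripper's view while the mill turns behind it, so the cap turns without slipping. I continue.

Call:
{"api": "servo_tool", "payload": {
  "targets": [-0.18, 0, 0, -0.7, 0, 0, 0.3, -0.18, 0, 0, -0.7, 0, 0, 0.3, -0.18, 0, 0, -0.7, 0, 0, 0.3, -0.18, 0, 0, -0.7, 0, 0, 0.3, -0.18, 0, 0, -0.7, 0, 0, 0.3, -0.18, 0, 0, -0.7, 0, 0, 0.3, -0.18, 0, 0, -0.7, 0, 0, 0.3, -0.18, 0, 0, -0.7, 0, 0, 0.3, -0.18, 0, 0, -0.7, 0, 0, 0.3, -0.18, 0, 0, -0.7, 0, 0, 0.3, -0.18, 0, 0, -0.7, 0, 0, 0.3]
}}

```text
time: 21.92
tcp_pos: [0.5802, 0.0973, 0.1701]
orientation: [[0.49, 0.722, 0.488], [-0.099, 0.602, -0.792], [-0.866, 0.34, 0.367]]
wrist_force: [-6.4, 0.7, 3.2]
width: 0.0495
```

Call:
{"api": "servo_tool", "payload": {
  "targets": [-0.18, 0, 0, -0.7, 0, 0, 0.3, -0.18, 0, 0, -0.7, 0, 0, 0.3, -0.18, 0, 0, -0.7, 0, 0, 0.3, -0.18, 0, 0, -0.7, 0, 0, 0.3]
}}

```text
time: 22.42
tcp_pos: [0.5788, 0.097, 0.1726]
orientation: [[0.49, 0.222, 0.843], [-0.1, 0.975, -0.198], [-0.866, 0.013, 0.5]]
wrist_force: [-4.7, -1.7, 2.8]
width: 0.0496
```

```bash
python3 - <<'E'
from h import *
s=env.sense();print(s["qpos"].round(2),s["wrist_force"].round(1),s["ft_torque"].round(2),s["width"])
W=cams.grab_frame("wrist");save(W,"w14")
E
```

```text
[ 0.33  0.1   2.13 -0.54  0.52 -0.59] [-4.7 -1.7  2.8] [-0.19  0.7  -0.43] 0.049555524261602875
```

View pics/w14.png

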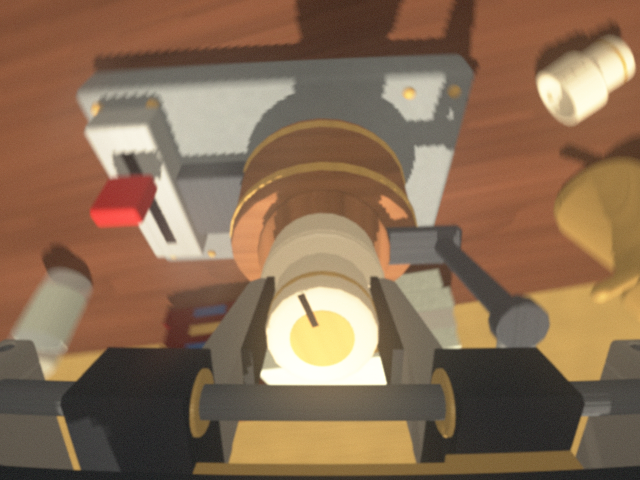

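No slip so far, about 3.5 rad turned. Two more rows, then a gentle lift.

Call:
{"api": "servo_tool", "payload": {
  "targets": [-0.18, 0, 0, -0.7, 0, 0, 0.3, -0.18, 0, 0, -0.7, 0, 0, 0.3, 0, 0, 0, -2, 0, 0, 0.3, 0, 0, 0, -2, 0, 0, 0.3]
}}

```text
time: 22.98
tcp_pos: [0.5772, 0.0984, 0.1778]
orientation: [[0.492, -0.083, 0.867], [-0.099, 0.984, 0.15], [-0.865, -0.159, 0.476]]
wrist_force: [0.9, -0.7, -2.5]
width: 0.0494
```

The force is down to about the cap's own weight, so it is free. I lift it along the axis.

Call:
{"api": "servo_tool", "payload": {
  "targets": [0, 0, 0, -5, 0, 0, 0.3, 0, 0, 0, -8, 0, 0, 0.3, 0, 0, 0, -10, 0, 0, 0.3, 0, 0, 0, -12, 0, 0, 0.3, 0, 0, 0, -20, 0, 0, 0.3, 0, 0, 0, -30, 0, 0, 0.3, 0, 0, 0, -40, 0, 0, 0.3, 0, 0, 0, 0, 0, 0, 0.3]
}}

```text
time: 23.98
tcp_pos: [0.5164, 0.1118, 0.2897]
orientation: [[0.497, -0.087, 0.863], [-0.096, 0.983, 0.155], [-0.863, -0.159, 0.48]]
wrist_force: [0.0, 0.4, -1.8]
width: 0.0493
```

```bash
python3 - <<'E'
from h import *
s=env.sense();print(s["qpos"].round(2),s["wrist_force"].round(1),s["width"])
S=cams.grab_frame("scene");save(S,"s15")
T=cams.grab_frame("top")
P,C=cloud(T);C=C.astype(int)
g=(C[:,1]>C[:,0]+25)&(C[:,1]>C[:,2]+10)&(P[:,2]<.05)&(P[:,1]<-.2)&(P[:,0]<.6)&(P[:,0]>.25)
r=cv2.minAreaRect((P[g][:,:2]*1000).astype(np.float32));print(g.sum(),r,np.median(P[g],0))
m=spotter.masks_of(T,"tray_in");print([(x["rect"],x["conf"]) for x in m])
print([(x["position"],x["conf"],onz(T,x["position"],.006).round(4)) for x in spotter.tip_of(T,"tray_in")])
E
```

```text
[ 0.43 -0.16  2.08 -0.42  0.81 -1.04] [ 0.   0.4 -1.8] 0.04931965758174513
2677 ((412.6189270019531, -369.9546813964844), (150.94117736816406, 143.18939208984375), 83.44683074951172) [ 0.41302368 -0.369002    0.00714773]
[([428.0, 241.0, 485.1, 293.4], 0.89), ([247.6, 141.3, 265.0, 204.0], 0.71)]
[([455.4, 270.1], 0.59, array([[ 0.4036, -0.3692,  0.006 ]])), ([205.1, 253.7], 0.3, array([[0.4333, 0.3369, 0.006 ]]))]
```

View pics/s15.png

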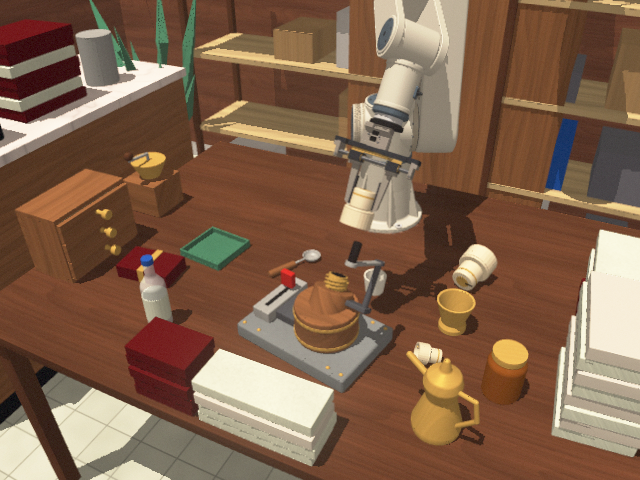

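The cap is held by the gripper at (357,205), clear of the mill, with the guard aside and the gate shut. The tray centre is at about (0.412, −0.369). I work out the turn to upright.

```bash
python3 - <<'E'
from h import *
s=env.sense();R=s["orientation"];x=R[:,0];t=np.array([0,0,-1.]);v=np.cross(x,t);v=v/np.linalg.norm(v)*np.arccos(x@t)
R2=Ro.from_rotvec(v).as_matrix()@R
goto([.412,-.369,.20],R2);print(R2.round(3).tolist())
E
```

```text
t 24.18 tcp [0.5156 0.1105 0.285 ] q [ 0.43 -0.15  2.09 -0.42  0.81 -1.04] w 0.0493 F [-0.5  0.5 -1.6]
turn [0.    0.497 0.17 ] shift now-axes mm [  70.1 -448.4 -204.5] target-axes mm [  85.  -461.9 -165.1]
[[0.0, -0.13, 0.991], [-0.0, 0.991, 0.13], [-1.0, -0.0, 0.0]]
```

Call:
{"api": "servo_tool", "payload": {
  "targets": [0, 0.166, 0.057, 0, 0, 0, 0.3, 0, 0.166, 0.057, 0, 0, 0, 0.3, 0, 0.165, 0.056, 0, 0, 0, 0.3, 0, 0, 0, 0, -30, -10, 0.3, 0, 0, 0, 0, -54, -19, 0.3, 0, 0, 0, 10, -54, -19, 0.3, 0, 0, 0, 10, -54, -19, 0.3, 0, 0, 0, 10, -54, -19, 0.3, 0, 0, 0, 10, -54, -19, 0.3, 0, 0, 0, 10, -54, -19, 0.3, 0, 0, 0, 10, -54, -19, 0.3, 0, 0, 0, 10, -40, -14, 0.3]
}}

```text
time: 25.68
tcp_pos: [0.4174, -0.3564, 0.2137]
orientation: [[-0.001, -0.129, 0.992], [0.002, 0.992, 0.129], [-1.0, 0.002, -0.001]]
wrist_force: [0.3, 0.4, -2.5]
width: 0.0492
```

Call:
{"api": "servo_tool", "payload": {
  "targets": [0, 0, 0, 0, -14, -8, 0.3, 0, 0, 0, 0, 0, 0, 0.3]
}}

```text
time: 25.92
tcp_pos: [0.412, -0.3691, 0.2148]
orientation: [[-0.0, -0.129, 0.992], [0.002, 0.992, 0.129], [-1.0, 0.002, -0.0]]
wrist_force: [-0.0, -0.2, -1.4]
width: 0.0492
```

```bash
python3 - <<'E'
from h import *
s=env.sense();R=s["orientation"];x=R[:,0];t=np.array([0,0,-1.]);v=np.cross(x,t);v=v/np.linalg.norm(v)*np.arccos(x@t)
goto([.412,-.369,.0164],Ro.from_rotvec(v).as_matrix()@R)
W=cams.grab_frame("wrist");save(W,"w16");S=cams.grab_frame("scene");save(S,"s16",(120,120,340,300),3)
P,C=cloud(S);C=C.astype(int);d=P-s["tcp_pos"];r=np.hypot(d[:,0],d[:,1])
m=(r<.05)&(P[:,2]>.1)&(C.min(1)>80);print(m.sum(),np.percentile(P[m],[1,50,99],axis=0).round(4).tolist())
g=(C[:,1]>C[:,0]+25)&(C[:,1]>C[:,2]+10)&(P[:,2]<.05)&(P[:,1]<-.2)&(P[:,0]<.6)&(P[:,0]>.25)
print(g.sum(),cv2.minAreaRect((P[g][:,:2]*1000).astype(np.float32)))
E
```

```text
t 25.93 tcp [ 0.412  -0.3691  0.2148] q [-0.73  0.21  1.75  0.    1.18 -2.43] w 0.0492 F [-0.  -0.2 -1.4]
turn [ 0.    -0.    -0.002] shift now-axes mm [198.4  -0.3   0. ] target-axes mm [ 1.984e+02  1.000e-01 -0.000e+00]
2436 [[0.3718, -0.4124, 0.2092], [0.4365, -0.3559, 0.4883], [0.4553, -0.3282, 0.6599]]
1200 ((412.50701904296875, -368.3424072265625), (152.2542266845703, 147.2981414794922), 82.86032104492188)
```

View pics/w16.png

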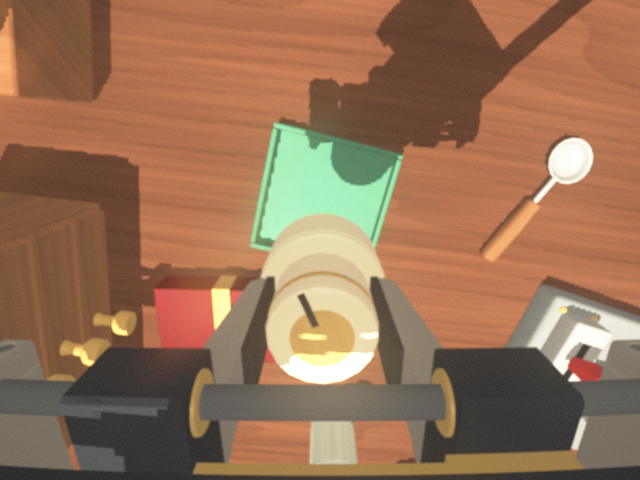

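View pics/s16.png

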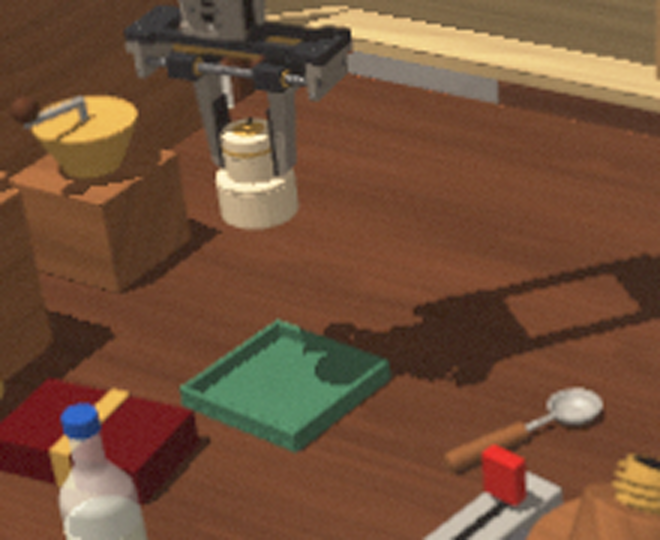

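The cap hangs upright over the tray (cap at (323,300) in the wrist view, tray behind it). I lower it.

Call:
{"api": "servo_tool", "payload": {
  "targets": [0, 0, 0, 55, 0, 0, 0.3, 0, 0, 0, 55, 0, 0, 0.3, 0, 0, 0, 50, 0, 0, 0.3, 0, 0, 0, 20, 0, 0, 0.3, 0, 0, 0, 0, 0, 0, 0.3, 0, 0, 0, 0, 0, 0, 0.3]
}}

```text
time: 26.78
tcp_pos: [0.4139, -0.3686, 0.037]
orientation: [[0.002, -0.131, 0.991], [-0.0, 0.991, 0.131], [-1.0, -0.001, 0.002]]
wrist_force: [0.5, -1.1, -2.2]
width: 0.0492
```

```bash
python3 - <<'E'
from h import *
s=env.sense();print(s["tcp_pos"].round(4),s["orientation"][2].round(3),s["wrist_force"].round(1),s["width"])
S=cams.grab_frame("scene");save(S,"s17",(160,150,280,290),4)
E
```

```text
[ 0.4139 -0.3686  0.037 ] [-1.    -0.001  0.002] [ 0.5 -1.1 -2.2] 0.04924987696715417
```

View pics/s17.png

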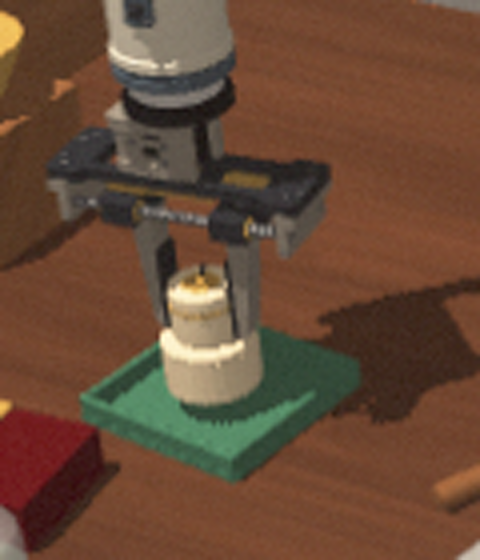

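The cap is over the tray's middle. I lower it slowly until contact.

Call:
{"api": "servo_tool", "payload": {
  "targets": [0, 0, 0, 6, 0, 0, 0.3, 0, 0, 0, 6, 0, 0, 0.3, 0, 0, 0, 3, 0, 0, 0.3, 0, 0, 0, 0, 0, 0, 0.3]
}}

```text
time: 27.32
tcp_pos: [0.4125, -0.3685, 0.0203]
orientation: [[0.0, -0.13, 0.991], [0.001, 0.991, 0.13], [-1.0, 0.001, 0.001]]
wrist_force: [0.1, 0.7, -1.8]
width: 0.0499
```

Call:
{"api": "servo_tool", "payload": {
  "targets": [0, 0, 0, 2, 0, 0, 0.3, 0, 0, 0, 1, 0, 0, 0.3, 0, 0, 0, 0, 0, 0, 0.3]
}}

```text
time: 27.7
tcp_pos: [0.4128, -0.3686, 0.0177]
orientation: [[0.001, -0.13, 0.991], [0.001, 0.991, 0.13], [-1.0, 0.001, 0.001]]
wrist_force: [-0.3, 0.4, -1.6]
width: 0.0496
```

Call:
{"api": "servo_tool", "payload": {
  "targets": [0, 0, 0, 1, 0, 0, 0.3, 0, 0, 0, 1, 0, 0, 0.3, 0, 0, 0, 0, 0, 0, 0.3]
}}

```text
time: 28.08
tcp_pos: [0.4128, -0.3687, 0.0172]
orientation: [[0.001, -0.13, 0.991], [0.001, 0.991, 0.13], [-1.0, 0.0, 0.001]]
wrist_force: [-5.4, 4.5, 16.9]
width: 0.0493
```

Contact is felt at 17 N upward. I ease 1 mm, release slowly and rise.

Call:
{"api": "servo_tool", "payload": {
  "targets": [0, 0, 0, -0.5, 0, 0, 0.3, 0, 0, 0, 0, 0, 0, 0.65, 0, 0, 0, 0, 0, 0, 0.75, 0, 0, 0, 0, 0, 0, 0.85, 0, 0, 0, 0, 0, 0, 0.85, 0, 0, 0, 0, 0, 0, 0.85, 0, 0, 0, 0, 0, 0, 0.85, 0, 0, 0, -20, 0, 0, 0.85, 0, 0, 0, -40, 0, 0, 0.85, 0, 0, 0, -50, 0, 0, 0.85, 0, 0, 0, -50, 0, 0, 0.85, 0, 0, 0, 0, 0, 0, 0.85]
}}

```text
time: 29.58
tcp_pos: [0.4147, -0.3706, 0.1803]
orientation: [[0.006, -0.13, 0.991], [-0.004, 0.991, 0.13], [-1.0, -0.005, 0.006]]
wrist_force: [0.4, 0.3, -0.4]
width: 0.0783
```

```bash
python3 - <<'E'
from h import *
s=env.sense();print(s["tcp_pos"].round(4),s["wrist_force"].round(1),s["width"],s["time"])
S=cams.grab_frame("scene");save(S,"s18",(140,180,400,360),3);W=cams.grab_frame("wrist");save(W,"w18");T=cams.grab_frame("top");save(T,"t18")
P=np.vstack([cloud(S)[0],cloud(W)[0]]);C=np.vstack([cloud(S)[1],cloud(W)[1]]).astype(int)
r=np.hypot(P[:,0]-.4125,P[:,1]+.3687)
m=(r<.045)&(P[:,2]>.012)&(P[:,2]<.1)&(C.min(1)>70);Q=P[m]
a0=[.4125,-.3687,.006,0,0]
def res(v):
    a=np.array([v[3],v[4],1]);a/=np.linalg.norm(a);d=Q-v[:3];s=d@a;r=np.linalg.norm(d-np.outer(s,a),axis=1)
    R=np.where(s<.039,.0345,.025);e=abs(r-R);top=abs(s-.081)+np.maximum(0,r-.025);sh=abs(s-.039)+np.maximum(0,r-.0345)+np.maximum(0,.025-r)
    return np.minimum(np.minimum(e,top),sh)
r=least_squares(res,a0,loss="soft_l1",f_scale=.002);print(m.sum(),r.x.round(4))
P,C=cloud(S);q=w2m(P);C=C.astype(int)
red=(C[:,0]>90)&(C[:,1]<60)&(C[:,2]<70)&(abs(q[:,0])<.1)&(q[:,1]<-.05)&(q[:,1]>-.17)&(q[:,2]>.078)
print("red",red.sum(),np.percentile(q[red],[3,50,97],axis=0).round(4).tolist())
E
```

```text
[ 0.4147 -0.3706  0.1803] [ 0.4  0.3 -0.4] 0.0782706884096583 29.575
4862 [ 0.4138 -0.3679  0.007   0.0031  0.0017]
red 218 [[-0.0514, -0.1353, 0.0836], [-0.0411, -0.1152, 0.1077], [-0.0372, -0.1008, 0.1237]]
```

View pics/s18.png

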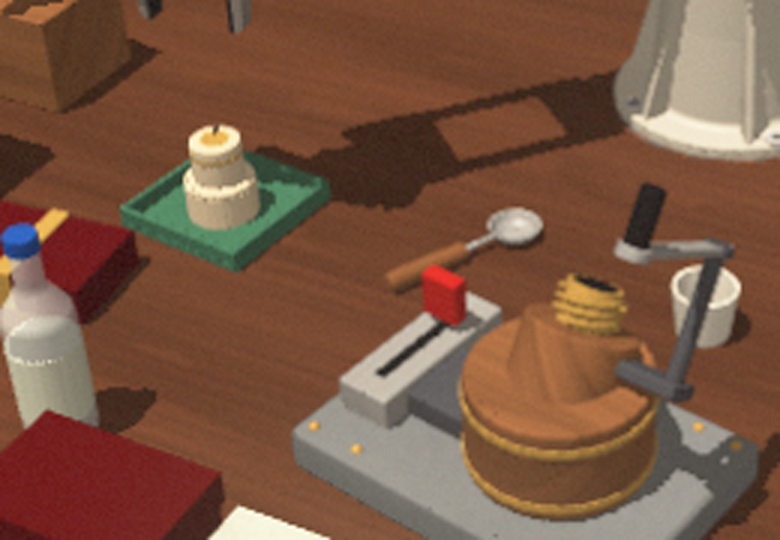

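View pics/t18.png

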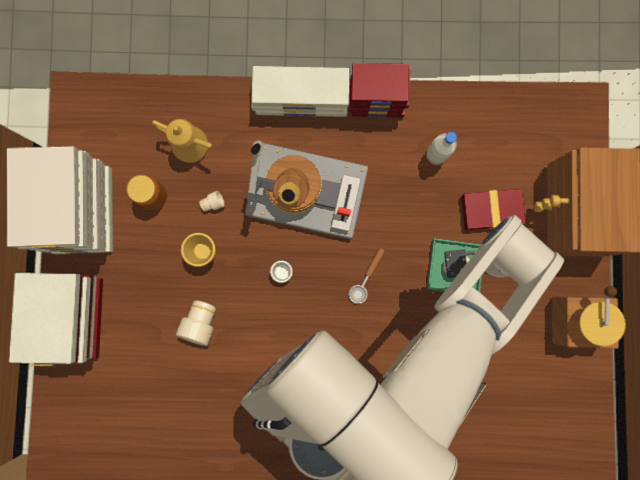

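Scene view: the cap stands upright in the tray at (214,243) in the full picture, the gate handle is at its front stop, the guard is swung back and the neck is bare. Top view: the loose things are where they were. I hand in.

```bash
python3 - <<'E'
from rig import ticket
print(ticket.job_done())
E
```

```text
the job is handed in; nothing more can be done
None
```

I handed the job in at about 30 s of the 72 s allowed. It reported no verdict, so the results below are my own measurements.

What I did:
- **Gate:** pulled it 34 mm to a firm stop.
- **Guard:** swung it by its grip to about 1.6 rad.
- **Cap:** unscrewed it in one turn of about 3.9 rad without slipping, lifted it along the neck axis and stood it in the green tray. I let go only after feeling it touch the floor.

Last checks:
- **Cap position:** the depth fit puts the cap within about 2 mm of the tray centre, its open end at 7 mm height (the tray floor is at 6 mm), and its tilt under 0.3°.
- **Gate and guard:** the gate handle was still where I left it at the stop, and the guard was still swung back. I inferred both angles and positions from images and force, not from the joint values.
- **Loose things:** they look unmoved in the top view. I judged this by eye and did not measure it.
- **Robot:** the gripper was open and clear of everything.

Things that failed or disagreed:
- **First gate grasp:** it closed on nothing, just above the handle. Depth from two cameras showed the fingertips end about 34 mm short of the reported TCP, contrary to the interface text. I allowed for that from then on.
- **Cap height:** the trained network's points for the guard pivot and cap disagreed with the depth fit by about 1 cm. I used the depth fit, which matched the pictures.

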